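Sift the small river pebbles into the etagere's tilt-out bin

TASK

Tip the bin under the etagere's lowest glass tier fully open, lift the sifting basket smoothly off its cork mat and shake it side to side over the open bin until all five small pebbles have dropped into the bin and only the three large ones are left in the basket. Then set the basket down upright in the middle of its mat, shut the bin fully and let go. Do not knock the etagere with the basket or the arm, and leave the pot, canteen, bear and dish standing where they are.

Things in the scene. Friction and masses are not known exactly. Their poses are not given: they have to be found in the camera images.
- etagere: fixed corner etagere, dark iron posts and three glass tiers, 0.66 m high. Origin on the counter below the middle of the bin's front face; its -x axis points out of the front, +x to the back corner, y along the bin's width, z up. The two upper tiers (440 and 620 mm high) begin 125 mm behind the bin's front face.
- tier_edge (a point): middle of the lowest glass tier's straight front edge, on its top face, 245 mm above the counter and 25 mm behind the bin's front face. Glass 8 mm thick; the edge is 400 mm long; beside its ends two front posts rise to 272 mm, 188 mm either side. Axes as the etagere's. The shell round the bin's sides is 298 mm wide.
- bin (a joint): tilt-out plastic bin below the lowest tier, hinged along its lower front edge: 0 = shut (front face upright), 0.8 rad = fully open (top tipped outwards against its stop). The hinge is stiff: the bin stays where it is left; 2 to 6 N at the pull moves it.
- bin_hinge (a point): middle of the bin's hinge line, 22 mm above the counter; axes turn with the bin (shut: as the etagere's). In them: width 280 mm (y), walls 4 mm, front panel at x = 0, 200 mm high; floor 120 mm deep (x); back wall 110 mm high; top open. Fully open, the mouth reaches from 143 mm in front of the hinge (panel edge, 161 mm above the counter) to 4 mm behind it (back wall's edge, at 185 mm).
- bin_pull (a point): grip point of the bin's moulded pull: a tab 24 mm wide (y), 36 mm long (out of the front face along -x), 20 mm high, at the middle of the width. The point is 24 mm out from the face, 24 mm below the bin's top edge and 176 mm above the hinge line when shut. Axes turn with the bin. Fully open it is 144 mm in front of the hinge and 105 mm above it.
- mat: round cork mat, 240 mm across, 4 mm thick, lying fixed on the counter; origin at its centre on the counter.
- basket: steel sifting basket (sieve), 130 mm (x) by 188 mm (y), walls 50 mm high, 4 mm thick; 0.8 kg with pebbles; 140 mm (x) over the bow handle's feet. Floor: three slats along x, 20 mm wide, at y = -50, 0, 50 mm, tops 12 mm above the underside, and four slots 30 mm wide; small pebbles lie on the slats and fall through when shaken along y (or carried jerkily). Bow over the middle along x. Origin: centre of underside, z up.
- basket_grip (a point): centre of the basket's wooden hand grip, 95 mm above the basket's underside: a bar 70 mm long (along the basket's x), 20 mm wide (y), 22 mm high.
- large1: large river pebble, 60 to 64 mm long, 54 to 58 mm wide, 34 to 37 mm thick, 0.13 kg, lying in the basket; it cannot pass the slots. Origin at the centre of its underside.
- large2: large river pebble, 60 to 64 mm long, 54 to 58 mm wide, 34 to 37 mm thick, 0.13 kg, lying in the basket; it cannot pass the slots. Origin at the centre of its underside.
- large3: large river pebble, 60 to 64 mm long, 54 to 58 mm wide, 34 to 37 mm thick, 0.13 kg, lying in the basket; it cannot pass the slots. Origin at the centre of its underside.
- small1: small river pebble, 25 by 22 by 12 mm, 15 g, of the same stone, lying on a slat in the basket; it passes the slots. Origin at the centre of its underside.
- small2: small river pebble, 25 by 22 by 12 mm, 15 g, of the same stone, lying on a slat in the basket; it passes the slots. Origin at the centre of its underside.
- small3: small river pebble, 25 by 22 by 12 mm, 15 g, of the same stone, lying on a slat in the basket; it passes the slots. Origin at the centre of its underside.
- small4: small river pebble, 25 by 22 by 12 mm, 15 g, of the same stone, lying on a slat in the basket; it passes the slots. Origin at the centre of its underside.
- small5: small river pebble, 25 by 22 by 12 mm, 15 g, of the same stone, lying on a slat in the basket; it passes the slots. Origin at the centre of its underside.
- pot: bystander: miniature black-on-black pot, 94 mm across, 80 mm high, standing on the lowest glass tier; origin under its centre.
- canteen: bystander: clay canteen on a dark iron display stand, foot 130 mm across, canteen body 124 mm wide, 252 mm high in all; origin under its centre.
- bear: bystander: ceramic bear fetish, 140 mm long (x), 46 mm wide, 82 mm high; origin under its trunk, nose 92 mm ahead along x.
- dish: bystander: brushed aluminium dish, 150 mm across, 30 mm high; origin under its centre.
Mind the look-alikes: they are no part of the job. What is shaped like the large3 but blue is not meant.

How it is judged:
By the outcome, as a careful person would: the job done as asked, in the order asked, and still so for the second after the job is handed in, with the robot touching nothing.
It also fails if it takes over 72 s, if anything falls off the work surface, if the arm or the gripper's body presses on something with over 40 N, if the wrist force passes 120 N, or if a joint passes its speed limit or range.

ROBOT

A 7-joint arm with a two-finger parallel gripper is mounted at the origin on the work surface. World frame = base frame: x ahead of the robot, y to its left, z up, the work surface at z = 0. Lengths are in m, angles in rad, forces in N, time in s.
With the tool pointing down it reaches from about 0.425 to 0.875 m from the base axis. Payload 4.7 kg.
Tool frame: the origin (TCP) lies midway between the tips of the shut fingers; the grasp point (between the pads) lies 19 mm behind it; z points along the fingers, y is the line along which they close (so a half turn about z gives the same grasp; the last joint's range is limited). The gripper opens to 87 mm and grips with 3 to 60 N. Pads are 19 mm wide; open, the fingers measure 117 mm over their backs; the gripper's body (75 mm by 190 mm) begins 51 mm behind the grasp point.
Start: joints at [0.014, 0.321, -0.07, 1.45, 0.023, 1.371, -0.057], TCP at [0.65, -0, 0.223] pointing down, gripper open.
Joint ranges: [-2.86, 2.86], [-0.3, 2.09], [-1.38, 1.24], [0.06, 2.45], [-1.56, 4.7], [0.09, 2.05], [-2.69, 2.69]. Speed limits (rad/s): [2.57, 2.57, 3.14, 3.14, 3.14, 3.14, 3.14].

INTERFACE

Orientations are given as a rotation vector (axis times angle).
In Python, from bench import ctrl, cams, order gives the robot as it stands. The module is installed in compiled form; this text tells all that it offers.
- The arm moves only by the tool arm_command, never from a script. Its argument "moves" is a list of rows, each a list of 7 numbers: the shift along the tool's x, y, z in mm, then the turn, a rotation vector about the tool's x, y, z in rad, then the gripper's target within -1 to 1 (shut at 1, half-way at 0, fully open at -1). In form: [[dx, dy, dz, ax, ay, az, jaw], ...]. A call has 1 to 12 rows; each row shifts and turns the commanded pose from where the row before left it, along the tool's axes as they then stand; what a row does not reach is not made up. A row lasts 1/12 s, in which the tool goes at most 41.7 mm and 7.16 degrees, less where a joint would pass 70% of its speed; a pose out of reach is approached as far as the arm can. A call is refused whole if a number of a shift passes 41.7 or a number of a turn 0.125, either way. A call with a gripper value outside its range is refused whole. The fingers move at their own pace and stop on an object; "grip_force" is the grip in N (left out, the last holds). Time passes only in rows, so rows that do not move let the fingers close. It gives the time, the measured TCP pose, the force, the opening and the grip force at its end, in the units of the state.
- ctrl.state(): the state, without advancing time (a new reading comes with each control period).
- cams.get_image(name): name is "scene" or "side" or "wrist"; returns a dict with "color" (384x512x3 uint8, blue, green, red), "vfov" (degrees; the focal length in pixels is half the picture's height over the tangent of half this angle, whatever the lens; pixels are square), "cx", "cy" (the principal point, pixels), "world_to_cam" (4x4, takes a point from world to camera coordinates). Camera axes: x right, y up, looking along -z (the intrinsics and any distortion apply to the point x, -y, -z); pixel columns grow to the right and rows downward; lengths in m; the calibration is good to about 2 mm. A picture is of the moment at which its call begins. There is no depth.
- order.sign_off(): hands the job in; it is judged then, once.
The state is a dict: "clock": time; "joint_pos": joint angles; "joint_velocities": joint speeds; "joint_efforts": joint torques, N m; "tool_pos": TCP position; "ee_rot": TCP orientation; "force": force on the tool from outside, world axes, zero at the start; "wrist_torque": the same for the moment, N m; "width": finger opening in m; "grip_force": force on a finger pad.
Only numpy, scipy, OpenCV 4.12 (cv2) and the standard library are available. Lean on these libraries where they do the work, as an engineer would, in place of code of your own. Each camera call takes 0.05 s, during which the arm holds its last target. There are 200 camera calls.

## Working session

There is one attempt and no reset: what is moved stays moved. The work goes in short steps, Python scripts to look and compute and a tool call to move; the robot and the scene stay as the last step left them, time stands still between calls to the robot, and variables do not carry over. Pictures are saved under pics/ and viewed, at most 10 in all, crops included, and the job is handed in when it is done.

Besides the shell and the picture viewer there is one more tool, called after "Call:" as a command line: name --pt "numbers of a row" for each row, then --argument value for the rest. arm_command: Moves the arm, as the interface text tells. Its arguments: {"type":"object","properties":{"moves":{"type":"array","items":{"type":"array","items":{"type":"number"}}},"grip_force":{"type":"number"}},"required":["moves"]}

```bash
mkdir -p pics; cat > h.py <<'E'
import numpy as np, cv2
from bench import ctrl, cams, order
from scipy.spatial.transform import Rotation as R
def snap(name, f):
    im=cams.get_image(name); cv2.imwrite('pics/'+f, im['color'])
    np.savez('pics/'+f+'.npz', **{k:v for k,v in im.items() if k!='color'}); return im
def K(im):
    f=192/np.tan(np.radians(float(im['vfov']))/2); return f,float(im['cx']),float(im['cy'])
def proj(im,P):
    P=np.atleast_2d(P); f,cx,cy=K(im); W=np.array(im['world_to_cam']); c=P@W[:3,:3].T+W[:3,3]
    return np.c_[cx+f*c[:,0]/-c[:,2], cy-f*c[:,1]/-c[:,2]]
def ray(im,uv):
    f,cx,cy=K(im); W=np.array(im['world_to_cam']); d=np.array([(uv[0]-cx)/f,-(uv[1]-cy)/f,-1])
    return -W[:3,:3].T@W[:3,3], W[:3,:3].T@d
def atz(im,uv,z):
    o,d=ray(im,uv); return o+d*(z-o[2])/d[2]
def tri(a,ua,b,ub):
    o1,d1=ray(a,ua);o2,d2=ray(b,ub)
    s=np.linalg.lstsq(np.c_[d1,-d2],o2-o1,rcond=None)[0]
    p,q=o1+s[0]*d1,o2+s[1]*d2; return (p+q)/2,np.linalg.norm(p-q)
E
python3 - <<'E'
from h import *
ims=[snap(n,n+'0.png') for n in('scene','side','wrist')]
print({k:v for k,v in ims[0].items() if k!='color'}.keys(),[K(i) for i in ims])
for i in ims: o,d=ray(i,K(i)[1:]); print(o.round(3),d.round(3))
s=ctrl.state();print(s)
a=cv2.resize(ims[0]['color'],(800,600)); cv2.imwrite('pics/scene_big.png',a)
a=cv2.resize(ims[1]['color'],(800,600)); cv2.imwrite('pics/side_big.png',a)
E
```

```text
dict_keys(['vfov', 'cx', 'cy', 'world_to_cam']) [(np.float64(456.2721013023475), 258.776071744219, 195.19873444395324), (np.float64(481.85196516231895), 258.28823400812433, 185.296761856041), (np.float64(277.13335122813373), 255.28844793418153, 194.02514641925785)]
[ 1.546 -0.404  1.082] [-0.691  0.319 -0.648]
[-0.26  -0.827  1.366] [ 0.502  0.511 -0.698]
[0.651 0.079 0.383] [-0.001 -0.287 -0.958]
{'clock': 0.15, 'joint_pos': array([ 0.01409796,  0.32165258, -0.07009571,  1.45139706,  0.02261331,
        1.37078488, -0.05692979]), 'joint_velocities': array([ 1.10458781e-03, -2.29391908e-03, -1.77280108e-03, -3.73387473e-03,
       -5.89328823e-04,  7.84003328e-05,  5.81783287e-05]), 'joint_efforts': array([ 2.16972071e-04, -4.91794288e+01, -4.04079035e-01, -3.12878716e+01,
       -6.39387709e-02,  4.04033612e-02,  9.90178205e-05]), 'tool_pos': array([ 6.49585467e-01, -4.27946444e-05,  2.21711791e-01]), 'ee_rot': array([-2.22075197e+00, -2.22077357e+00,  1.71807860e-03]), 'force': array([ 0.04265134, -0.03975589,  0.06099036]), 'wrist_torque': array([-0.02884699,  0.02007605,  0.0035556 ]), 'grip_force': 0.0, 'width': 0.08739020693377597}
```

View pics/scene_big.png

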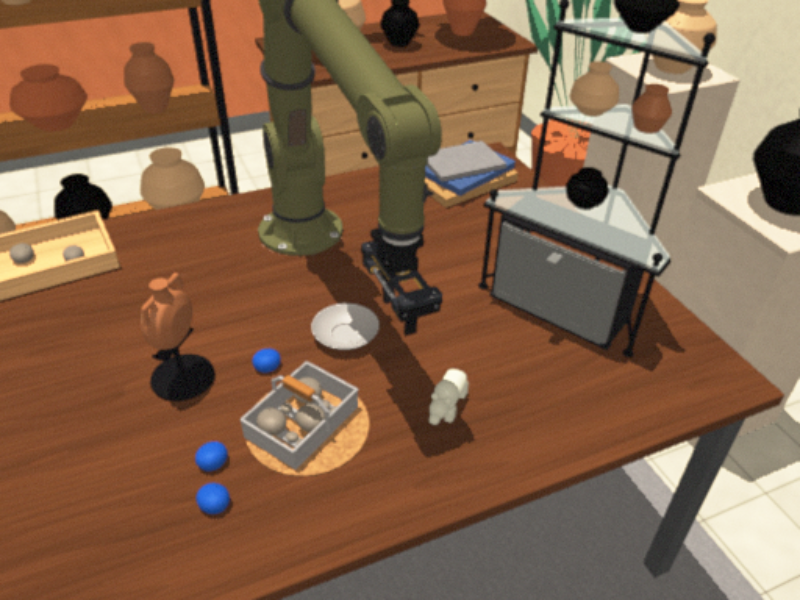

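View pics/side_big.png

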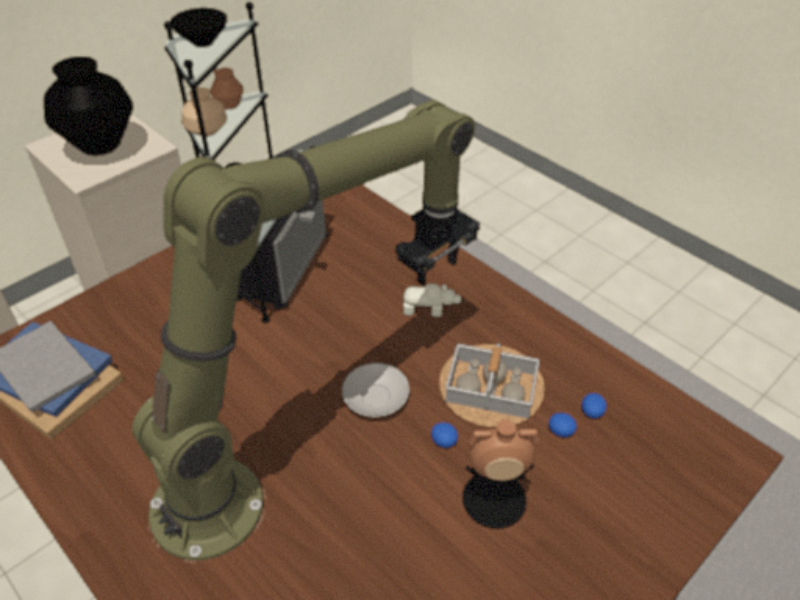

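The scene picture shows the basket with its orange grip at (298,386) on the mat, and three blue look-alike stones outside the basket at (267,360), (211,457) and (213,499). The bin is at the right with its pull at (555,258). The canteen is at (170,340), the dish at (345,328), the bear at (448,396) and the pot on the tier at (587,187). The side picture shows the grip at (495,360). I'm choosing the basket, whose contents are grey, and the grey bin in the etagere.

```bash
python3 - <<'E'
from h import *
class D(dict):pass
s=dict(np.load('pics/scene0.png.npz'));d=dict(np.load('pics/side0.png.npz'));k=512/800
def z(n,im,u,v,h): print(n,atz(im,(u*k,v*k),h).round(3))
z('grip sc',s,298,386,.099);z('grip sd',d,495,360,.099)
print('tri',tri(s,(298*k,386*k),d,(495*k,360*k)))
z('tierL',s,488,203,.245);z('tierR',s,664,268,.245)
z('pull',s,555,258,.2)
z('faceTL',s,500,225,.222);z('faceTR',s,632,270,.222);z('faceBL',s,493,295,.022);z('faceBR',s,607,345,.022)
z('postL',s,484,287,0);z('postR',s,629,353,0);z('pot',s,585,205,.245)
for n,uv in dict(left=(243,424),bot=(296,466),right=(357,385),top=(312,366)).items(): z('bk '+n,s,*uv,.054)
for n,uv in dict(TL=(456,345),TR=(540,357),BR=(532,414),BL=(448,402)).items(): z('bk sd '+n,d,*uv,.054 if 0 else .05)
z('bear',s,445,415,0);z('canteen',s,182,378,0);z('dish',s,345,335,0);z('dish d',d,376,390,.02)
for n,im in(('scene',s),('side',d)):
    c=cv2.imread(f'pics/{n}0.png'); 
    hsv=cv2.cvtColor(c,cv2.COLOR_BGR2HSV); uv=proj(im,[[.72,-.25,0]]);
    m=(hsv[...,0]<22)&(hsv[...,1]>90)&(hsv[...,2]>165)
    n_,l,st,ce=cv2.connectedComponentsWithStats(m.astype(np.uint8)); 
    print([(st[i].tolist(),ce[i].round(1).tolist()) for i in np.argsort(-st[1:,4])[:5]+1])
a=cv2.imread('pics/scene0.png')[225:310,145:250]; b=cv2.imread('pics/scene0.png')[120:235,300:435]
b2=cv2.imread('pics/side0.png')[205:290,270:365]
R_=lambda q,h:cv2.resize(q,(int(q.shape[1]*h/q.shape[0]),h),interpolation=cv2.INTER_CUBIC)
top=np.hstack([R_(a,300),R_(b2,300)]);
bb=R_(b,300);cv=np.zeros((600,max(top.shape[1],bb.shape[1]),3),np.uint8);cv[:300,:top.shape[1]]=top;cv[300:,:bb.shape[1]]=bb
cv2.imwrite('pics/crop1.png',cv);print(cv.shape)
E
```

```text
grip sc [ 0.636 -0.198  0.099]
grip sd [ 0.641 -0.197  0.099]
tri (array([ 0.63893064, -0.19861829,  0.10200548]), np.float64(0.0002705431282469985))
tierL [0.408 0.316 0.245]
tierR [0.744 0.523 0.245]
pull [0.587 0.382 0.2  ]
faceTL [0.464 0.317 0.222]
faceTR [0.703 0.484 0.222]
faceBL [0.462 0.325 0.022]
faceBR [0.706 0.471 0.022]
postL [0.404 0.335 0.   ]
postR [0.728 0.519 0.   ]
pot [0.495 0.511 0.245]
bk left [ 0.647 -0.31   0.054]
bk bot [ 0.776 -0.249  0.054]
bk right [ 0.636 -0.081  0.054]
bk top [ 0.553 -0.146  0.054]
bk sd TL [ 0.645 -0.08   0.05 ]
bk sd TR [ 0.757 -0.239  0.05 ]
bk sd BR [ 0.618 -0.327  0.05 ]
bk sd BL [ 0.512 -0.18   0.05 ]
bear [0.731 0.068 0.   ]
canteen [ 0.431 -0.391  0.   ]
dish [ 0.436 -0.035  0.   ]
dish d [ 0.437 -0.029  0.02 ]
[([0, 6, 134, 73, 4952], [63.0, 34.6]), ([135, 0, 37, 75, 2011], [153.4, 34.7]), ([0, 135, 76, 56, 1931], [35.3, 160.4]), ([158, 254, 79, 51, 1025], [208.0, 286.6]), ([348, 77, 30, 25, 490], [362.2, 89.8])]
[([0, 235, 76, 41, 473], [38.9, 257.3]), ([287, 258, 50, 20, 406], [311.8, 267.2]), ([307, 277, 29, 12, 177], [320.4, 283.9]), ([304, 221, 29, 16, 120], [317.7, 226.2]), ([340, 239, 8, 26, 112], [344.0, 251.6])]
(600, 705, 3)
```

View pics/crop1.png

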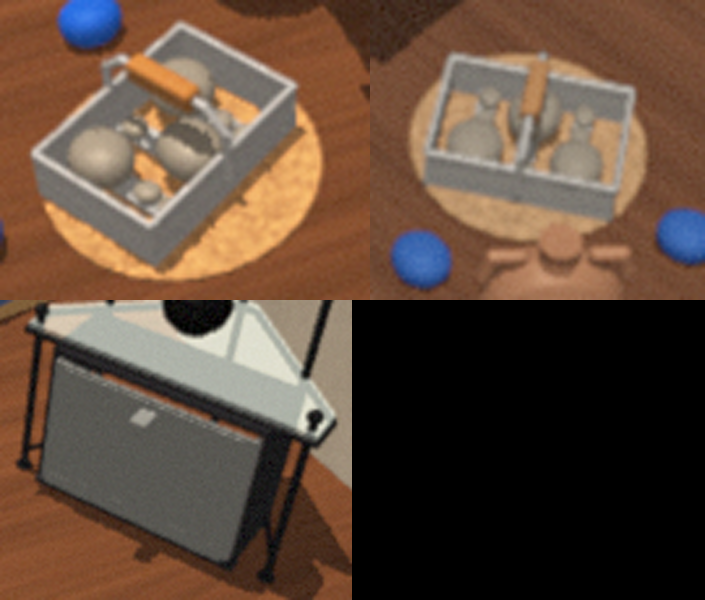

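The crop confirms grey stones inside the basket and no blue ones; the bin is shut with its pull at crop (143,417). I'll fit the poses next.

```bash
python3 - <<'E'
from h import *
from scipy.optimize import least_squares as LS
s=dict(np.load('pics/scene0.png.npz'));d=dict(np.load('pics/side0.png.npz'))
q=300/85;A=lambda u,v:(145+u/q,225+v/q);B=lambda u,v:(270+(u-370.6)/q,205+v/q)
r=300/115;C=lambda u,v:(300+u/r,120+(v-300)/r)
def W(p,loc):
    c,n=np.cos(p[2]),np.sin(p[2]);l=np.array(loc);return np.c_[p[0]+c*l[:,0]-n*l[:,1],p[1]+n*l[:,0]+c*l[:,1],l[:,2]]
def fit(p0,obs,name):
    def f(p): return np.concatenate([(proj(im,W(p,[l]))-uv).ravel() for im,l,uv in obs])
    o=LS(f,p0,loss='soft_l1');print(name,o.x.round(4),f(o.x).reshape(-1,2).round(1).tolist());return o.x
x,y=.065,.094;t=.054
# basket x ~36deg: +x = toward bottom/right
ob=[(s,(x,y,t),A(297,86)),(s,(x,-y,t),A(155,222)),(s,(-x,-y,t),A(35,152)),(s,(-x,y,t),A(181,24)),(s,(x,-y,.004),A(165,262)),
(d,(x,y,t),B(450,57)),(d,(x,-y,t),B(633,90)),(d,(-x,-y,t),B(614,190)),(d,(-x,y,t),B(428,158)),(d,(-x,y,.004),B(428,184)),(d,(-x,-y,.004),B(612,216)),
(s,(0,0,.108),A(163,78)),(d,(0,0,.108),B(537,88))]
fit([.64,-.2,.62],ob,'basket')
# etagere x at 121.5deg, y at 211.5: +y = left in scene
oe=[(s,(0,.14,.222),C(58,357)),(s,(0,-.14,.222),C(262,440)),(s,(0,.14,.022),C(40,482)),(s,(0,-.14,.022),C(235,565)),
(s,(.025,.2,.245),C(28,326)),(s,(.025,-.2,.245),C(318,441)),(s,(-.036,0,.208),C(143,420))]
fit([.584,.4,2.12],oe,'etagere')
th=np.linspace(0,2*np.pi,360)
def fm(p):
    c=lambda im:proj(im,np.c_[p[0]+.12*np.cos(th),p[1]+.12*np.sin(th),0*th+.004])
    a=c(d);b=c(s)
    return [a[:,0].min()-B(410,0)[0],a[:,0].max()-B(647,0)[0],a[:,1].max()-B(0,238)[1],a[:,1].min()-B(0,52)[1],b[:,0].max()-A(322,0)[0],b[:,1].max()-A(0,279)[1]]
o=LS(fm,[.65,-.2]);print('mat',o.x.round(4),np.round(o.fun,1))
w=dict(np.load('pics/wrist0.png.npz'));print(proj(w,[[.64,-.2,.1],[.585,.4,.2]]))
E
```

```text
basket [ 0.6402 -0.1968  0.5699] [[-0.2, -1.1], [-0.1, 1.3], [-0.5, 0.7], [-0.4, -0.7], [-1.5, 0.9], [-0.2, -0.5], [-0.2, -0.8], [1.3, -0.5], [-0.7, -1.5], [-1.3, -0.0], [0.1, 1.0], [0.1, -1.3], [-0.4, -1.2]]
etagere [0.5855 0.3956 2.1042] [[-0.3, 1.8], [0.2, 0.9], [0.5, -0.4], [-2.6, -0.4], [0.3, -1.1], [2.2, -2.1], [-0.9, 1.3]]
mat [ 0.6511 -0.19  ] [ 0.2  0.1  0.2  0.3  0.4 -0.1]
[[  246.65001437   340.58551182]
 [   36.84922486 -1001.84542746]]
```

```bash
cat >> h.py <<'E'
E0=np.array([.5855,.3956,0]);YE=2.104;ex=np.array([np.cos(YE),np.sin(YE),0]);ey=np.array([-ex[1],ex[0],0])
def et(x,y,z): return E0+x*ex+y*ey+[0,0,z]
def down(yaw,tilt=0): # tool x at world yaw, z down, then tilt about tool y
    x=np.array([np.cos(yaw),np.sin(yaw),0]);z=np.array([0,0,-1.]);return R.from_matrix(np.c_[x,np.cross(z,x),z])*R.from_rotvec([0,tilt,0])
def tcp(G,rot): return G+.019*rot.as_matrix()[:,2]
def pose():
    s=ctrl.state();return s['tool_pos'].copy(),R.from_rotvec(s['ee_rot'])
def rows(p,r,poses,jaw,dec=0):
    out=[]
    for P,Q in poses:
        d=np.round(r.inv().apply(P-p)*1000,dec); a=np.round((r.inv()*Q).as_rotvec(),2)
        p=p+r.apply(d/1000); r=r*R.from_rotvec(a); out.append([*(float(v) if dec else int(v) for v in d+0),*(float(v) for v in a+0),jaw])
    m=np.abs(np.array(out)).max(0)
    for i in range(0,len(out),12): print(str(out[i:i+12]).replace(' ',''))
    print('max',m,'end',p.round(4)); return p,r
def line(p,r,P,Q,n):
    rv=(r.inv()*Q).as_rotvec(); o=[]
    for i in range(1,n+1):
        t=i/n; t=t*t*(3-2*t); o.append((p+t*(P-p),r*R.from_rotvec(t*rv)))
    return o
E
python3 - <<'E'
from h import *
p,r=pose()
q=down(YE,.3); G=et(-.024,0,.198)
A=tcp(G,q)-.08*ex
p,r=rows(p,r,line(p,r,A,q,14),-1)
E
```

```text
[[5,0,1,0.0,0.0,-0.01,-1],[12,-1,1,0.0,0.02,-0.02,-1],[20,0,3,0.01,0.01,-0.03,-1],[25,0,4,0.01,0.03,-0.04,-1],[28,2,6,0.0,0.03,-0.05,-1],[31,4,7,0.01,0.03,-0.06,-1],[32,5,8,0.01,0.03,-0.05,-1],[31,7,10,0.01,0.03,-0.06,-1],[30,9,9,0.01,0.03,-0.05,-1],[26,10,10,0.0,0.02,-0.05,-1],[22,9,8,0.01,0.03,-0.05,-1],[16,8,8,0.01,0.02,-0.03,-1]]
[[10,6,4,0.0,0.01,-0.02,-1],[4,2,2,0.0,0.0,-0.01,-1]]
max [3.2e+01 1.0e+01 1.0e+01 1.0e-02 3.0e-02 6.0e-02 1.0e+00] end [0.6359 0.3109 0.18  ]
```

Call:
arm_command --pt "5 0 1 0.0 0.0 -0.01 -1" --pt "12 -1 1 0.0 0.02 -0.02 -1" --pt "20 0 3 0.01 0.01 -0.03 -1" --pt "25 0 4 0.01 0.03 -0.04 -1" --pt "28 2 6 0.0 0.03 -0.05 -1" --pt "31 4 7 0.01 0.03 -0.06 -1" --pt "32 5 8 0.01 0.03 -0.05 -1" --pt "31 7 10 0.01 0.03 -0.06 -1" --pt "30 9 9 0.01 0.03 -0.05 -1" --pt "26 10 10 0.0 0.02 -0.05 -1" --pt "22 9 8 0.01 0.03 -0.05 -1" --pt "16 8 8 0.01 0.02 -0.03 -1"

```text
clock: 1.15
tool_pos: [0.6352, 0.2989, 0.1822]
ee_rot: [-1.455, -2.486, -0.205]
force: [-0.0, -0.1, 0.0]
width: 0.0873
grip_force: 0.0
```

Call:
arm_command --pt "10 6 4 0 0.01 -0.02 -1" --pt "4 2 2 0 0 -0.01 -1" --pt "0 0 0 0 0 0 -1" --pt "0 0 0 0 0 0 -1"

```text
clock: 1.48
tool_pos: [0.6367, 0.3101, 0.1809]
ee_rot: [-1.427, -2.499, -0.214]
force: [0.4, -0.2, 0.1]
width: 0.0867
grip_force: 0.0
```

```bash
python3 - <<'E'
from h import *
p,r=pose();print(p.round(4),(r.inv()*down(YE,.3)).as_rotvec().round(3),ctrl.state()['joint_pos'].round(2))
im=snap('wrist','wrist1.png');print(proj(im,[et(-.036,0,.198),et(-.036,.012,.208),et(-.036,-.012,.208),et(0,0,.222)]).round(0))
cv2.imwrite('pics/wrist1b.png',im['color'])
G=et(-.024,0,.198);q=down(YE,.3)
rows(p,r,line(p,r,tcp(G,q),q,6),-1)
E
```

```text
[0.6367 0.3101 0.1809] [0.002 0.004 0.   ] [-0.14  0.52 -0.29  1.3  -0.15  1.37  0.17]
[[252. 133.]
 [230. 129.]
 [274. 129.]
 [252.  49.]]
[[6,0,2,0.0,0.0,0.0,-1],[14,0,4,0.0,0.0,0.0,-1],[19,0,6,0.0,0.0,0.0,-1],[18,0,6,0.0,0.0,0.0,-1],[15,-1,5,0.0,0.0,0.0,-1],[5,0,2,0.0,0.0,0.0,-1]]
max [19.  1.  6.  0.  0.  0.  1.] end [0.5948 0.3793 0.1794]
```

View pics/wrist1.png

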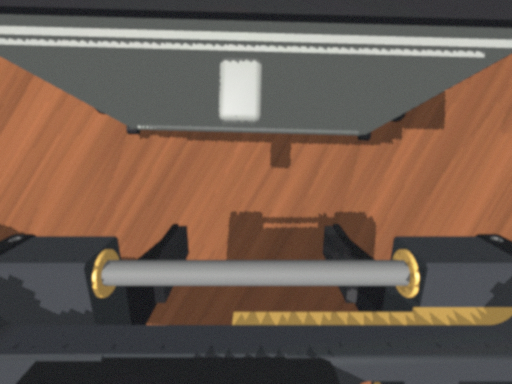

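The wrist view shows the pull's top face at (240,60–120), about 12 px left of the prediction, and the panel's top edge running (0,40)–(485,55), slightly tilted. So I'll refine the pose.

```bash
python3 - <<'E'
from h import *
im=dict(np.load('pics/wrist1.png.npz'))
def E(u,v,z):
    p=atz(im,(u,v),z);d=p-E0;return np.round([d@ex,d@ey],4)
print('pull tip',E(220,121,.208),E(260,121,.208),'root',E(222,60,.208),E(260,60,.208))
print('edge',E(20,41,.222),E(250,48,.222),E(485,55,.222),'bottom',E(140,128,.022),E(362,134,.022))
c=cv2.imread('pics/wrist1.png');print(c[20:65,[20,250,480]].mean(2).astype(int).T.tolist())
E
```

```text
pull tip [-0.0319  0.0174] [-0.0319 -0.0044] root [0.0014 0.0163] [ 0.0014 -0.0044]
edge [0.0038 0.1142] [0.0005 0.0008] [-0.0028 -0.1155] bottom [0.0094 0.1378] [ 0.0023 -0.1321]
[[94, 90, 92, 92, 99, 121, 163, 196, 210, 210, 212, 214, 209, 200, 165, 124, 100, 101, 128, 167, 196, 208, 209, 202, 175, 131, 103, 93, 94, 94, 92, 93, 93, 93, 92, 93, 94, 94, 93, 94, 94, 94, 93, 95, 92], [54, 74, 87, 90, 94, 92, 89, 94, 90, 92, 96, 115, 155, 189, 208, 213, 214, 215, 213, 201, 174, 133, 104, 98, 118, 157, 191, 210, 214, 208, 183, 143, 111, 95, 95, 91, 95, 98, 104, 117, 136, 162, 194, 208, 211], [38, 29, 31, 25, 33, 34, 51, 71, 87, 90, 93, 94, 91, 90, 93, 92, 97, 108, 141, 175, 203, 209, 209, 209, 209, 203, 178, 142, 110, 99, 108, 135, 174, 196, 205, 205, 188, 152, 115, 98, 94, 93, 92, 92, 95]]
```

```bash
python3 - <<'E'
from h import *
n=(E0+.0025*ex+.0055*ey).round(4);print(n)
s=open('h.py').read().replace('[.5855,.3956,0]',str(n.tolist())).replace('YE=2.104','YE=2.077');open('h.py','w').write(s)
E
python3 - <<'E'
from h import *
p,r=pose();q=down(YE,.3)
p,r=rows(p,r,line(p,r,tcp(et(-.024,0,.198),q),q,7),-1)
print('arc')
import math
po=[]
hx=np.array([0,0,.022])
for i in range(1,17):
    t=i/16;th=.81*t*t*(3-2*t)
    # bin frame point (-.024,.176)
    x=-.024*math.cos(th)-.176*math.sin(th);z=.022+.176*math.cos(th)-.024*math.sin(th)
    Q=down(YE,.3+.62*th);po.append((tcp(et(x,0,z),Q),Q))
print(x,z-.022);rows(p,r,po,1)
E
```

```text
[0.5795 0.395  0.    ]
[[4,0,1,0.0,0.0,0.0,-1],[12,-1,4,0.0,0.0,0.01,-1],[16,-2,5,0.0,0.0,0.0,-1],[17,-1,6,0.0,0.0,0.01,-1],[15,-2,5,0.0,0.0,0.0,-1],[12,-1,3,-0.01,0.0,0.0,-1],[4,-1,2,0.0,0.0,0.01,-1]]
max [1.7e+01 2.0e+00 6.0e+00 1.0e-02 0.0e+00 1.0e-02 1.0e+00] end [0.5883 0.3785 0.1795]
arc
-0.14402250507998698 0.10396883201462404
[[-1,0,0,0.0,0.01,0.0,1],[-4,0,-1,0.0,0.02,0.0,1],[-7,0,-1,0.0,0.02,0.0,1],[-8,0,-1,0.0,0.03,0.0,1],[-11,1,-1,0.0,0.04,0.0,1],[-11,0,-1,0.0,0.04,0.0,1],[-12,0,0,0.0,0.05,0.0,1],[-13,0,0,0.01,0.05,0.0,1],[-12,0,0,0.0,0.04,0.0,1],[-12,0,1,0.0,0.05,0.0,1],[-11,0,1,0.0,0.04,0.0,1],[-11,0,1,0.0,0.04,0.0,1]]
[[-8,0,1,0.0,0.03,0.0,1],[-7,0,1,0.0,0.03,0.0,1],[-4,0,1,0.0,0.01,0.0,1],[-1,0,0,0.0,0.01,0.0,1]]
max [1.3e+01 1.0e+00 1.0e+00 1.0e-02 5.0e-02 0.0e+00 1.0e+00] end [0.6426 0.2813 0.1129]
```

Call:
arm_command --pt "4 0 1 0 0 0 -1" --pt "12 -1 4 0 0 0.01 -1" --pt "16 -2 5 0 0 0 -1" --pt "17 -1 6 0 0 0.01 -1" --pt "15 -2 5 0 0 0 -1" --pt "12 -1 3 -0.01 0 0 -1" --pt "4 -1 2 0 0 0.01 -1" --pt "0 0 0 0 0 0 -1"

```text
clock: 2.2
tool_pos: [0.5858, 0.3816, 0.1798]
ee_rot: [-1.462, -2.48, -0.222]
force: [0.1, -0.7, 0.3]
width: 0.087
grip_force: 0.0
```

Call:
arm_command --pt "0 0 0 0 0 0 1" --pt "0 0 0 0 0 0 1" --pt "0 0 0 0 0 0 1" --pt "0 0 0 0 0 0 1" --pt "0 0 0 0 0 0 1" --pt "0 0 0 0 0 0 1" --grip_force 20

```text
clock: 2.7
tool_pos: [0.5878, 0.3795, 0.1792]
ee_rot: [-1.466, -2.478, -0.222]
force: [-0.2, -0.1, 0.1]
width: 0.0547
grip_force: 0.0
```

Call:
arm_command --pt "0 0 0 0 0 0 1" --pt "0 0 0 0 0 0 1" --pt "0 0 0 0 0 0 1" --pt "0 0 0 0 0 0 1" --pt "0 0 0 0 0 0 1" --pt "0 0 0 0 0 0 1" --pt "0 0 0 0 0 0 1" --pt "0 0 0 0 0 0 1"

```text
clock: 3.37
tool_pos: [0.586, 0.3791, 0.1793]
ee_rot: [-1.464, -2.477, -0.218]
force: [-5.1, -3.0, 3.0]
width: 0.0237
grip_force: 20.0
```

Gripped, with a width of 23.7 mm. Now I'll open it along the arc.

Call:
arm_command --pt "-1 0 0 0 0.01 0 1" --pt "-4 0 -1 0 0.02 0 1" --pt "-7 0 -1 0 0.02 0 1" --pt "-8 0 -1 0 0.03 0 1" --pt "-11 1 -1 0 0.04 0 1" --pt "-11 0 -1 0 0.04 0 1" --pt "-12 0 0 0 0.05 0 1" --pt "-13 0 0 0.01 0.05 0 1" --pt "-12 0 0 0 0.04 0 1" --pt "-12 0 1 0 0.05 0 1" --pt "-11 0 1 0 0.04 0 1" --pt "-11 0 1 0 0.04 0 1"

```text
clock: 4.37
tool_pos: [0.6331, 0.2941, 0.1286]
ee_rot: [-1.249, -2.124, -0.467]
force: [-8.8, 1.0, 1.4]
width: 0.0239
grip_force: 20.0
```

Call:
arm_command --pt "-8 0 1 0 0.03 0 1" --pt "-7 0 1 0 0.03 0 1" --pt "-4 0 1 0 0.01 0 1" --pt "-2 0 0 0 0.01 0 1" --pt "0 0 0 0 0 0 1" --pt "0 0 0 0 0 0 1"

```text
clock: 4.87
tool_pos: [0.6394, 0.2827, 0.1123]
ee_rot: [-1.211, -2.058, -0.508]
force: [-8.1, -2.6, 3.5]
width: 0.024
grip_force: 20.0
```

```bash
python3 - <<'E'
from h import *
p,r=pose();s=ctrl.state();g=p-.019*r.as_matrix()[:,2];d=g-E0
print('grip in etagere',d@ex,d@ey,g[2],s['force'].round(1),s['width'],s['joint_pos'].round(2))
im=snap('scene','scene1.png')
a=im['color'][110:260,270:440];cv2.imwrite('pics/s1c.png',cv2.resize(a,(680,600),interpolation=cv2.INTER_CUBIC))
E
```

```text
grip in etagere -0.14105003509522954 0.0018245437837561482 0.1253959781704602 [-8.1 -2.6  3.5] 0.02401560764544209 [ 0.14  0.77 -0.37  1.28 -0.5   1.45  0.47]
```

View pics/s1c.png

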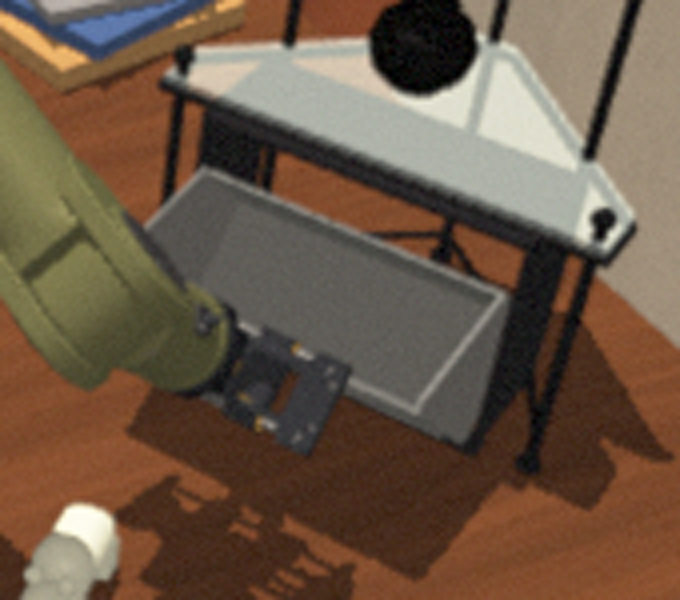

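The bin is tipped out nearly to its stop (crop: rim from (205,170) to (415,410)), with the pull still gripped. A small extra push will seat it on the stop, then I'll release.

Call:
arm_command --pt "-3 0 0 0 0.02 0 1" --pt "-3 0 0 0 0.02 0 1" --pt "-3 0 0 0 0.02 0 1" --pt "0 0 0 0 0 0 1" --pt "0 0 0 0 0 0 1"

```text
clock: 5.33
tool_pos: [0.6395, 0.2825, 0.1115]
ee_rot: [-1.168, -2.003, -0.542]
force: [-14.7, 0.9, 15.3]
width: 0.0237
grip_force: 20.0
```

```bash
python3 - <<'E'
from h import *
p,r=pose();s=ctrl.state();g=p-.019*r.as_matrix()[:,2];d=g-E0
print('grip in etagere',d@ex,d@ey,g[2],s['force'].round(1),(s['force']@ex).round(1),s['width'],r.as_matrix()[2,2])
E
```

```text
grip in etagere -0.14218837301098297 0.0017791675208272892 0.1235404218496751 [-14.7   0.9  15.3] 7.9 0.02367115605625757 -0.6352509708996339
```

```bash
python3 - <<'E'
from h import *
p,r=pose();z=r.as_matrix()[:,2]
L=line(p,r,p-.09*z,r,6);P1=L[-1][0]
H=down(.57);L+=line(P1,r,np.array([.64,-.197,.26]),H,24)
rows(p,r,L,-1)
E
```

```text
[[0,0,-7,0.0,0.0,0.0,-1],[0,0,-16,0.0,0.0,0.0,-1],[0,0,-22,0.0,0.0,0.0,-1],[0,0,-22,0.0,0.0,0.0,-1],[0,0,-16,0.0,0.0,0.0,-1],[0,0,-7,0.0,0.0,0.0,-1],[-1,-1,-2,0.0,0.0,0.01,-1],[-2,-4,-4,-0.01,-0.01,0.02,-1],[-4,-5,-8,-0.02,-0.02,0.03,-1],[-5,-7,-10,-0.02,-0.02,0.04,-1],[-7,-8,-13,-0.03,-0.03,0.06,-1],[-10,-8,-14,-0.03,-0.03,0.06,-1]]
[[-11,-8,-16,-0.03,-0.03,0.07,-1],[-14,-7,-17,-0.03,-0.04,0.07,-1],[-15,-6,-18,-0.04,-0.04,0.09,-1],[-18,-4,-19,-0.04,-0.04,0.08,-1],[-19,-2,-18,-0.04,-0.04,0.09,-1],[-20,1,-18,-0.05,-0.05,0.08,-1],[-21,3,-17,-0.04,-0.04,0.09,-1],[-20,5,-15,-0.04,-0.04,0.09,-1],[-20,8,-14,-0.04,-0.05,0.08,-1],[-20,10,-12,-0.04,-0.04,0.08,-1],[-17,10,-10,-0.03,-0.03,0.08,-1],[-16,12,-9,-0.04,-0.04,0.07,-1]]
[[-14,11,-7,-0.03,-0.03,0.06,-1],[-11,11,-5,-0.02,-0.02,0.05,-1],[-9,9,-4,-0.02,-0.03,0.05,-1],[-6,8,-2,-0.02,-0.01,0.03,-1],[-4,4,-2,-0.01,-0.01,0.02,-1],[-1,2,0,0.0,-0.01,0.01,-1]]
max [21.   12.   22.    0.05  0.05  0.09  1.  ] end [ 0.6401 -0.1967  0.2598]
```

Call:
arm_command --pt "0 0 0 0 0 0 -1" --pt "0 0 0 0 0 0 -1" --pt "0 0 0 0 0 0 -1" --pt "0 0 0 0 0 0 -1" --pt "0 0 0 0 0 0 -1" --pt "0 0 0 0 0 0 -1" --pt "0 0 0 0 0 0 -1"

```text
clock: 5.92
tool_pos: [0.6454, 0.2766, 0.105]
ee_rot: [-1.188, -2.011, -0.542]
force: [0.4, 0.4, -0.7]
width: 0.0626
grip_force: 0.0
```

Call:
arm_command --pt "0 0 -7 0 0 0 -1" --pt "0 0 -16 0 0 0 -1" --pt "0 0 -22 0 0 0 -1" --pt "0 0 -22 0 0 0 -1" --pt "0 0 -16 0 0 0 -1" --pt "0 0 -7 0 0 0 -1" --pt "-1 -1 -2 0 0 0.01 -1" --pt "-2 -4 -4 -0.01 -0.01 0.02 -1" --pt "-4 -5 -8 -0.02 -0.02 0.03 -1" --pt "-5 -7 -10 -0.02 -0.02 0.04 -1" --pt "-7 -8 -13 -0.03 -0.03 0.06 -1" --pt "-10 -8 -14 -0.03 -0.03 0.06 -1"

```text
clock: 6.92
tool_pos: [0.6708, 0.1525, 0.1774]
ee_rot: [-1.515, -1.927, -0.488]
force: [-0.6, -0.3, -0.6]
width: 0.087
grip_force: 0.0
```

Call:
arm_command --pt "-11 -8 -16 -0.03 -0.03 0.07 -1" --pt "-14 -7 -17 -0.03 -0.04 0.07 -1" --pt "-15 -6 -18 -0.04 -0.04 0.09 -1" --pt "-18 -4 -19 -0.04 -0.04 0.08 -1" --pt "-19 -2 -18 -0.04 -0.04 0.09 -1" --pt "-20 1 -18 -0.05 -0.05 0.08 -1" --pt "-21 3 -17 -0.04 -0.04 0.09 -1" --pt "-20 5 -15 -0.04 -0.04 0.09 -1" --pt "-20 8 -14 -0.04 -0.05 0.08 -1" --pt "-20 10 -12 -0.04 -0.04 0.08 -1" --pt "-17 10 -10 -0.03 -0.03 0.08 -1" --pt "-16 12 -9 -0.04 -0.04 0.07 -1"

```text
clock: 7.92
tool_pos: [0.644, -0.1364, 0.2444]
ee_rot: [-2.805, -1.142, -0.113]
force: [0.8, -0.3, 0.1]
width: 0.0872
grip_force: 0.0
```

Call:
arm_command --pt "-14 11 -7 -0.03 -0.03 0.06 -1" --pt "-11 11 -5 -0.02 -0.02 0.05 -1" --pt "-9 9 -4 -0.02 -0.03 0.05 -1" --pt "-6 8 -2 -0.02 -0.01 0.03 -1" --pt "-4 4 -2 -0.01 -0.01 0.02 -1" --pt "-1 2 0 0 -0.01 0.01 -1" --pt "0 0 0 0 0 0 -1" --pt "0 0 0 0 0 0 -1"

```text
clock: 8.58
tool_pos: [0.639, -0.1994, 0.259]
ee_rot: [3.008, 0.862, -0.0]
force: [0.2, -0.6, -0.3]
width: 0.087
grip_force: 0.0
```

```bash
python3 - <<'E'
from h import *
p,r=pose();print(p.round(4),(r.inv()*down(.57)).as_rotvec().round(3),ctrl.state()['joint_pos'].round(2))
im=snap('wrist','wrist2.png');snap('scene','scene2.png')
b=np.array([.64,-.197,0]);c,s=np.cos(.57),np.sin(.57)
print('grip ends, centre',proj(im,[b+[sx*.035*c-sy*.01*s,sx*.035*s+sy*.01*c,.110] for sx in(-1,1) for sy in(-1,1)]+[b+[0,0,.11]]).round(0).tolist())
E
```

```text
[ 0.639  -0.1994  0.259 ] [ 0.012  0.004 -0.012] [ 0.18  0.34  0.1   1.35 -0.02  1.44 -0.73]
grip ends, centre [[261.0, 210.0], [244.0, 210.0], [260.0, 151.0], [242.0, 151.0], [252.0, 181.0]]
```

View pics/wrist2.png

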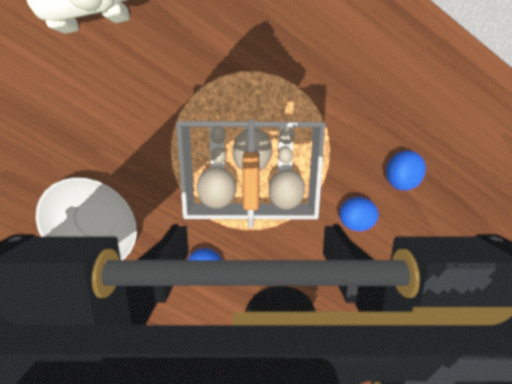

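The wrist view shows the basket squarely aligned. The grip spans (244–258, 151–210) with its centre at (251,181), against a predicted (252,181). The mat circle is centred at about (250,150). I'll descend and grip.

```bash
python3 - <<'E'
from h import *
im=dict(np.load('pics/wrist2.png.npz'))
from scipy.optimize import least_squares as LS
th=np.linspace(0,2*np.pi,360)
def f(p):
    a=proj(im,np.c_[p[0]+.12*np.cos(th),p[1]+.12*np.sin(th),0*th+.004]);return [a[:,0].min()-171,a[:,0].max()-330,a[:,1].min()-71,a[:,1].max()-229]
o=LS(f,[.65,-.19]);print('mat',o.x.round(4),o.fun.round(1))
print('grip',atz(im,(251,181),.110).round(4))
cs=[atz(im,u,.054) for u in((179,122),(324,122),(320,217),(183,217))];print('basket c',np.mean(cs,0).round(4),np.diff(cs,axis=0).round(3))
p,r=pose();q=down(.57);rows(p,r,line(p,r,np.array([.640,-.197,.080]),q,11),-1)
E
```

```text
mat [ 0.6487 -0.19  ] [-0.3  0.3 -0.6  0.9]
grip [ 0.6397 -0.1962  0.11  ]
basket c [ 0.6389 -0.1977  0.054 ] [[ 0.098 -0.157  0.   ]
 [-0.109 -0.073  0.   ]
 [-0.102  0.165  0.   ]]
[[0,0,4,0.0,0.0,0.0,-1],[0,0,12,0.0,0.0,0.0,-1],[1,-1,17,0.0,0.0,0.0,-1],[0,0,21,0.0,0.0,0.0,-1],[0,-1,23,0.01,0.0,-0.01,-1],[1,0,25,0.0,0.0,0.0,-1],[0,0,23,0.0,0.0,0.0,-1],[0,-1,21,0.0,0.0,0.0,-1],[1,0,18,0.0,0.0,0.0,-1],[0,0,11,0.0,0.0,0.0,-1],[0,0,4,0.0,0.0,0.0,-1]]
max [1.0e+00 1.0e+00 2.5e+01 1.0e-02 0.0e+00 1.0e-02 1.0e+00] end [ 0.64   -0.1969  0.0802]
```

Call:
arm_command --pt "0 0 4 0 0 0 -1" --pt "0 0 12 0 0 0 -1" --pt "1 -1 17 0 0 0 -1" --pt "0 0 21 0 0 0 -1" --pt "0 -1 23 0.01 0 -0.01 -1" --pt "1 0 25 0 0 0 -1" --pt "0 0 23 0 0 0 -1" --pt "0 -1 21 0 0 0 -1" --pt "1 0 18 0 0 0 -1" --pt "0 0 11 0 0 0 -1" --pt "0 0 4 0 0 0 -1" --pt "0 0 0 0 0 0 -1"

```text
clock: 9.68
tool_pos: [0.6393, -0.1975, 0.0791]
ee_rot: [3.013, 0.878, -0.007]
force: [-0.1, 0.3, -0.2]
width: 0.0874
grip_force: 0.0
```

Call:
arm_command --pt "0 0 0 0 0 0 0" --pt "0 0 0 0 0 0 0" --pt "0 0 0 0 0 0 0" --pt "0 0 0 0 0 0 0.2" --pt "0 0 0 0 0 0 0.3" --pt "0 0 0 0 0 0 0.4" --pt "0 0 0 0 0 0 0.45" --pt "0 0 0 0 0 0 0.5" --pt "0 0 0 0 0 0 0.5" --pt "0 0 0 0 0 0 0.5" --grip_force 10

```text
clock: 10.52
tool_pos: [0.6402, -0.1977, 0.0806]
ee_rot: [3.012, 0.878, -0.004]
force: [0.3, 0.7, 0.1]
width: 0.0287
grip_force: 0.0
```

Call:
arm_command --pt "0 0 0 0 0 0 0.55" --pt "0 0 0 0 0 0 0.6" --pt "0 0 0 0 0 0 0.65" --pt "0 0 0 0 0 0 0.7" --pt "0 0 0 0 0 0 1" --pt "0 0 0 0 0 0 1" --pt "0 0 0 0 0 0 1" --pt "0 0 0 0 0 0 1"

```text
clock: 11.18
tool_pos: [0.6389, -0.1955, 0.0805]
ee_rot: [3.016, 0.88, -0.008]
force: [-4.0, 3.6, 3.0]
width: 0.02
grip_force: 10.0
```

Call:
arm_command --pt "0 0 0 0 0 0 1" --pt "0 0 0 0 0 0 1" --pt "0 0 0 0 0 0 1" --grip_force 45

```text
clock: 11.43
tool_pos: [0.639, -0.1956, 0.0804]
ee_rot: [3.016, 0.879, -0.007]
force: [-2.6, 3.6, 4.3]
width: 0.0197
grip_force: 44.9
```

```bash
python3 - <<'E'
from h import *
p,r=pose();s=ctrl.state();print(p.round(4),s['width'],s['force'].round(1))
im=snap('wrist','wrist3.png')
E
```

```text
[ 0.639  -0.1956  0.0804] 0.019663688383705885 [-2.6  3.6  4.3]
```

```bash
cat >> h.py <<'E'
def mj(p,r,P,Q,n):
    rv=(r.inv()*Q).as_rotvec(); o=[]
    for i in range(1,n+1):
        t=i/n; t=t**3*(10-15*t+6*t*t); o.append((p+t*(P-p),r*R.from_rotvec(t*rv)))
    return o
E
python3 - <<'E'
from h import *
p,r=pose();q1=down(.57);U=p+[0,0,.205]
print(U)
a,b=rows(p,r,mj(p,r,U,r,20),1)
q=down(YE);V=et(-.28,.001,.285)
c,d=rows(a,b,mj(a,b,V,q,36),1)
e,f=rows(c,d,mj(c,d,et(-.071,.001,.285),q,24),1)
E
```

```text
[ 0.63899027 -0.19556501  0.2854467 ]
[[0,0,0,0.0,0.0,0.0,1],[0,0,-2,0.0,0.0,0.0,1],[0,0,-3,0.0,0.0,0.0,1],[0,0,-7,0.0,0.0,0.0,1],[0,0,-9,0.0,0.0,0.0,1],[0,0,-12,0.0,0.0,0.0,1],[0,0,-15,0.0,0.0,0.0,1],[0,0,-17,0.0,0.0,0.0,1],[0,0,-18,0.0,0.0,0.0,1],[0,0,-19,0.0,0.0,0.0,1],[-1,0,-20,0.0,0.0,0.0,1],[0,0,-18,0.0,0.0,0.0,1]]
[[0,0,-17,0.0,0.0,0.0,1],[0,0,-15,0.0,0.0,0.0,1],[0,0,-12,0.0,0.0,0.0,1],[0,0,-9,0.0,0.0,0.0,1],[0,0,-7,0.0,0.0,0.0,1],[0,0,-3,0.0,0.0,0.0,1],[0,0,-2,0.0,0.0,0.0,1],[0,0,0,0.0,0.0,0.0,1]]
max [ 1.  0. 20.  0.  0.  0.  1.] end [ 0.6391 -0.1958  0.2854]
[[0,0,0,0.0,0.0,0.0,1],[0,0,0,0.0,0.0,0.0,1],[1,-1,0,0.0,0.0,-0.01,1],[2,-2,0,0.0,0.0,-0.01,1],[2,-2,0,0.0,0.0,-0.01,1],[4,-4,0,0.0,0.0,-0.02,1],[5,-4,0,0.0,0.0,-0.03,1],[6,-5,0,0.0,0.0,-0.04,1],[7,-6,0,0.0,0.0,-0.04,1],[9,-7,0,0.0,0.0,-0.04,1],[11,-7,0,0.0,0.0,-0.06,1],[12,-7,0,0.0,0.0,-0.06,1]]
[[13,-7,0,0.0,0.0,-0.06,1],[15,-6,0,0.0,0.0,-0.07,1],[16,-6,0,0.0,0.0,-0.07,1],[17,-4,0,0.0,0.0,-0.08,1],[18,-4,0,0.0,0.0,-0.08,1],[18,-2,0,0.0,0.0,-0.07,1],[19,0,0,0.0,0.0,-0.08,1],[18,0,0,0.0,0.0,-0.08,1],[17,2,0,0.0,0.0,-0.0
[... 349 characters left out ...]
,0,0,0.0,0.0,0.0,1]]
max [19.    7.    0.    0.    0.    0.08  1.  ] end [0.7142 0.1494 0.2846]
[[0,0,0,0.0,0.0,0.0,1],[1,0,0,0.0,0.0,0.0,1],[2,0,0,0.0,0.0,0.0,1],[4,0,0,0.0,0.0,0.0,1],[6,0,0,0.0,0.0,0.0,1],[9,0,0,0.0,0.0,0.0,1],[10,0,0,0.0,0.0,0.0,1],[12,0,0,0.0,0.0,0.0,1],[14,0,0,0.0,0.0,0.0,1],[14,0,0,0.0,0.0,0.0,1],[16,0,0,0.0,0.0,0.0,1],[17,0,0,0.0,0.0,0.0,1]]
[[16,0,0,0.0,0.0,0.0,1],[16,0,0,0.0,0.0,0.0,1],[15,0,0,0.0,0.0,0.0,1],[13,0,0,0.0,0.0,0.0,1],[12,0,0,0.0,0.0,0.0,1],[10,0,0,0.0,0.0,0.0,1],[9,0,0,0.0,0.0,0.0,1],[6,0,0,0.0,0.0,0.0,1],[4,0,0,0.0,0.0,0.0,1],[2,0,0,0.0,0.0,0.0,1],[1,0,0,0.0,0.0,0.0,1],[0,0,0,0.0,0.0,0.0,1]]
max [17.  0.  0.  0.  0.  0.  1.] end [0.6127 0.3321 0.2847]
```

Call:
arm_command --pt "0 0 -1 0 0 0 1" --pt "0 0 -2 0 0 0 1" --pt "0 0 -3 0 0 0 1" --pt "0 0 -6 0 0 0 1" --pt "0 0 -9 0 0 0 1" --pt "0 0 -12 0 0 0 1" --pt "0 0 -15 0 0 0 1" --pt "0 0 -17 0 0 0 1" --pt "0 0 -18 0 0 0 1" --pt "0 0 -19 0 0 0 1" --pt "0 0 -20 0 0 0 1" --pt "0 0 -18 0 0 0 1"

```text
clock: 12.48
tool_pos: [0.6407, -0.1973, 0.2234]
ee_rot: [3.011, 0.877, -0.001]
force: [0.5, -0.2, -6.9]
width: 0.0197
grip_force: 44.9
```

Call:
arm_command --pt "0 0 -17 0 0 0 1" --pt "0 0 -15 0 0 0 1" --pt "0 0 -12 0 0 0 1" --pt "0 0 -9 0 0 0 1" --pt "0 0 -6 0 0 0 1" --pt "0 0 -3 0 0 0 1" --pt "0 0 -2 0 0 0 1" --pt "0 0 -1 0 0 0 1" --pt "0 0 0 0 0 0 1" --pt "0 0 0 0 0 0 1"

```text
clock: 13.32
tool_pos: [0.6402, -0.1966, 0.2848]
ee_rot: [3.013, 0.878, -0.006]
force: [0.1, 0.3, -7.0]
width: 0.0196
grip_force: 44.9
```

```bash
python3 - <<'E'
from h import *
p,r=pose();s=ctrl.state();print(p.round(4),s['width'],s['force'].round(1),s['wrist_torque'].round(2))
im=snap('side','side4.png');w=snap('wrist','wrist4.png')
u=proj(im,[p+[0,0,-.03]])[0].astype(int);a=im['color'][u[1]-60:u[1]+60,u[0]-70:u[0]+70];print(u)
cv2.imwrite('pics/c4.png',np.hstack([cv2.resize(a,(400,343),interpolation=cv2.INTER_CUBIC),cv2.resize(w['color'][90:290,150:360],(360,343),interpolation=cv2.INTER_CUBIC)]))
E
```

```text
[ 0.6402 -0.1966  0.2848] 0.019618282940576118 [ 0.1  0.3 -7. ] [ 0.06  0.04 -0.01]
[320 198]
```

View pics/c4.png

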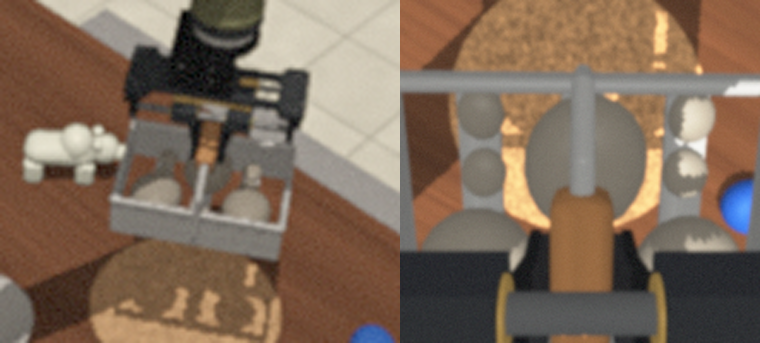

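Lifted level. The wrist crop shows four small pebbles on the outer slats, at (480,115), (483,172), (690,118) and (686,172), with the fifth hidden near the handle. The weight reads 7.0 N. Carrying it over smoothly.

Call:
arm_command --pt "0 0 0 0 0 0 1" --pt "0 0 0 0 0 0 1" --pt "1 -1 0 0 0 -0.01 1" --pt "2 -2 0 0 0 -0.01 1" --pt "2 -2 0 0 0 -0.01 1" --pt "4 -4 0 0 0 -0.02 1" --pt "5 -4 0 0 0 -0.03 1" --pt "6 -5 0 0 0 -0.04 1" --pt "7 -6 0 0 0 -0.04 1" --pt "9 -7 0 0 0 -0.04 1" --pt "11 -7 0 0 0 -0.06 1" --pt "12 -7 0 0 0 -0.06 1"

```text
clock: 14.42
tool_pos: [0.6564, -0.1225, 0.2853]
ee_rot: [2.831, 1.354, -0.005]
force: [-0.5, -0.4, -8.4]
width: 0.0194
grip_force: 44.9
```

Call:
arm_command --pt "13 -7 0 0 0 -0.06 1" --pt "15 -6 0 0 0 -0.07 1" --pt "16 -6 0 0 0 -0.07 1" --pt "17 -4 0 0 0 -0.08 1" --pt "18 -4 0 0 0 -0.08 1" --pt "18 -2 0 0 0 -0.07 1" --pt "19 0 0 0 0 -0.08 1" --pt "18 0 0 0 0 -0.08 1" --pt "17 2 0 0 0 -0.08 1" --pt "17 4 0 0 0 -0.07 1" --pt "16 4 0 0 0 -0.07 1" --pt "14 5 0 0 0 -0.06 1"

```text
clock: 15.42
tool_pos: [0.6996, 0.0791, 0.2842]
ee_rot: [1.996, 2.425, -0.006]
force: [1.2, -1.7, -6.8]
width: 0.0196
grip_force: 44.9
```

Call:
arm_command --pt "13 6 0 0 0 -0.06 1" --pt "11 5 0 0 0 -0.06 1" --pt "10 6 0 0 0 -0.04 1" --pt "8 5 0 0 0 -0.04 1" --pt "6 4 0 0 0 -0.04 1" --pt "5 4 0 0 0 -0.03 1" --pt "4 3 0 0 0 -0.02 1" --pt "3 3 0 0 0 -0.01 1" --pt "2 1 0 0 0 -0.01 1" --pt "1 1 0 0 0 -0.01 1" --pt "0 0 0 0 0 0 1" --pt "0 0 0 0 0 0 1"

```text
clock: 16.42
tool_pos: [0.7157, 0.1479, 0.284]
ee_rot: [1.594, 2.705, -0.008]
force: [-0.1, -0.4, -7.6]
width: 0.0195
grip_force: 44.9
```

```bash
python3 - <<'E'
from h import *
p,r=pose();s=ctrl.state();q=down(YE);print(p.round(4),(r.inv()*q).as_rotvec().round(3),s['width'],s['force'].round(1),s['joint_pos'].round(2))
rows(p,r,mj(p,r,et(-.071,.001,.285),q,24),1)
E
```

```text
[0.7157 0.1479 0.284 ] [-0.004  0.004 -0.   ] 0.01950911879100988 [-0.1 -0.4 -7.6] [-0.09  0.5  -0.24  1.1   0.12  1.56  0.2 ]
[[0,0,0,0.0,0.0,0.0,1],[1,0,0,0.0,0.0,0.0,1],[2,0,0,0.0,0.0,0.0,1],[4,0,0,0.0,0.0,0.0,1],[7,0,0,0.0,0.0,0.0,1],[8,0,0,0.0,0.0,0.0,1],[10,0,0,0.0,0.0,0.0,1],[12,0,0,0.0,0.0,0.0,1],[14,0,-1,0.0,0.0,0.0,1],[15,0,0,0.0,0.0,0.0,1],[16,0,0,0.0,0.0,0.0,1],[17,0,0,0.0,0.0,0.0,1]]
[[16,0,0,0.0,0.0,0.0,1],[16,0,0,0.0,0.0,0.0,1],[15,0,0,0.0,0.0,0.0,1],[14,0,0,0.0,0.0,0.0,1],[12,0,-1,0.0,0.0,0.0,1],[10,0,0,0.0,0.0,0.0,1],[9,0,0,0.0,0.0,0.0,1],[6,0,0,0.0,0.0,0.0,1],[4,0,0,0.0,0.0,0.0,1],[2,0,0,0.0,0.0,0.0,1],[1,0,0,0.0,0.0,0.0,1],[0,0,0,0.0,0.0,0.0,1]]
max [17.  0.  1.  0.  0.  0.  1.] end [0.6135 0.3325 0.2851]
```

Call:
arm_command --pt "0 0 0 0 0 0 1" --pt "1 0 0 0 0 0 1" --pt "2 0 0 0 0 0 1" --pt "4 0 0 0 0 0 1" --pt "7 0 0 0 0 0 1" --pt "8 0 0 0 0 0 1" --pt "10 0 0 0 0 0 1" --pt "12 0 0 0 0 0 1" --pt "14 0 -1 0 0 0 1" --pt "15 0 0 0 0 0 1" --pt "16 0 0 0 0 0 1" --pt "17 0 0 0 0 0 1"

```text
clock: 17.42
tool_pos: [0.6632, 0.243, 0.2847]
ee_rot: [1.593, 2.706, -0.007]
force: [0.1, 0.1, -8.1]
width: 0.0197
grip_force: 44.9
```

Call:
arm_command --pt "16 0 0 0 0 0 1" --pt "16 0 0 0 0 0 1" --pt "15 0 0 0 0 0 1" --pt "14 0 0 0 0 0 1" --pt "12 0 -1 0 0 0 1" --pt "10 0 0 0 0 0 1" --pt "9 0 0 0 0 0 1" --pt "6 0 0 0 0 0 1" --pt "4 0 0 0 0 0 1" --pt "2 0 0 0 0 0 1" --pt "1 0 0 0 0 0 1" --pt "0 0 0 0 0 0 1"

```text
clock: 18.42
tool_pos: [0.6136, 0.3325, 0.2851]
ee_rot: [1.594, 2.705, -0.008]
force: [0.2, -0.5, -7.9]
width: 0.0199
grip_force: 44.9
```

```bash
python3 - <<'E'
from h import *
p,r=pose();s=ctrl.state();q=down(YE);d=p-E0;print(d@ex,d@ey,p[2],(r.inv()*q).as_rotvec().round(3),s['width'],s['force'].round(1),s['joint_pos'].round(2))
a=snap('scene','scene5.png')['color'][90:290,270:440];w=snap('wrist','wrist5.png')['color']
cv2.imwrite('pics/c5.png',np.hstack([cv2.resize(a,(340,400),interpolation=cv2.INTER_CUBIC),cv2.resize(w[30:290,110:400],(446,400),interpolation=cv2.INTER_CUBIC)]))
E
```

```text
-0.07124392330676735 0.00045714120429772576 0.28509027005916643 [-0.003  0.004 -0.001] 0.019874616637265738 [ 0.2 -0.5 -7.9] [-0.32  0.43 -0.32  1.2   0.13  1.54 -0.11]
```

View pics/c5.png

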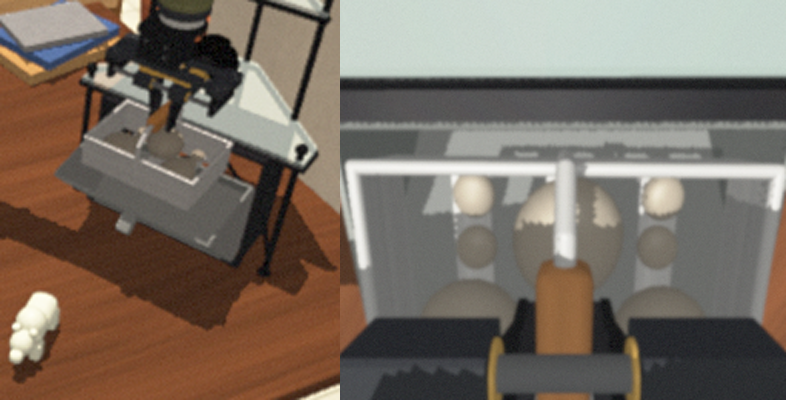

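The basket hangs over the open bin, with the tier edge clear behind it and all pebbles still on their slats. Now I'll shake along the tool's y.

Call:
arm_command --pt "0 15 0 0 0 0 1" --pt "0 10 0 0 0 0 1" --pt "0 -25 0 0 0 0 1" --pt "0 -25 0 0 0 0 1" --pt "0 25 0 0 0 0 1" --pt "0 25 0 0 0 0 1" --pt "0 -25 0 0 0 0 1" --pt "0 -25 0 0 0 0 1" --pt "0 25 0 0 0 0 1" --pt "0 25 0 0 0 0 1" --pt "0 -25 0 0 0 0 1" --pt "0 -25 0 0 0 0 1"

```text
clock: 19.52
tool_pos: [0.5935, 0.3204, 0.2792]
ee_rot: [-1.595, -2.703, 0.015]
force: [-1.3, -2.3, -5.6]
width: 0.0195
grip_force: 44.9
```

Call:
arm_command --pt "0 25 0 0 0 0 1" --pt "0 25 0 0 0 0 1" --pt "0 -25 0 0 0 0 1" --pt "0 -25 0 0 0 0 1" --pt "0 25 0 0 0 0 1" --pt "0 25 0 0 0 0 1" --pt "0 -25 0 0 0 0 1" --pt "0 -25 0 0 0 0 1" --pt "0 25 0 0 0 0 1" --pt "0 0 0 0 0 0 1" --pt "0 0 0 0 0 0 1" --pt "0 0 0 0 0 0 1"

```text
clock: 20.52
tool_pos: [0.6141, 0.3326, 0.2863]
ee_rot: [1.594, 2.704, -0.005]
force: [-0.8, -1.5, -6.4]
width: 0.0196
grip_force: 45.0
```

```bash
python3 - <<'E'
from h import *
p,r=pose();s=ctrl.state();q=down(YE);d=p-E0;print(d@ex,d@ey,p[2],(r.inv()*q).as_rotvec().round(3),s['width'],s['force'].round(1))
a=snap('scene','scene6.png')['color'][90:290,270:440];w=snap('wrist','wrist6.png')['color']
cv2.imwrite('pics/c6.png',np.hstack([cv2.resize(a,(340,400),interpolation=cv2.INTER_CUBIC),cv2.resize(w[30:290,110:400],(446,400),interpolation=cv2.INTER_CUBIC)]))
E
```

```text
-0.07131248532778282 -2.0210847517021513e-05 0.2863033393211934 [-0.002  0.004 -0.001] 0.019552116824793513 [-0.8 -1.5 -6.4]
```

View pics/c6.png

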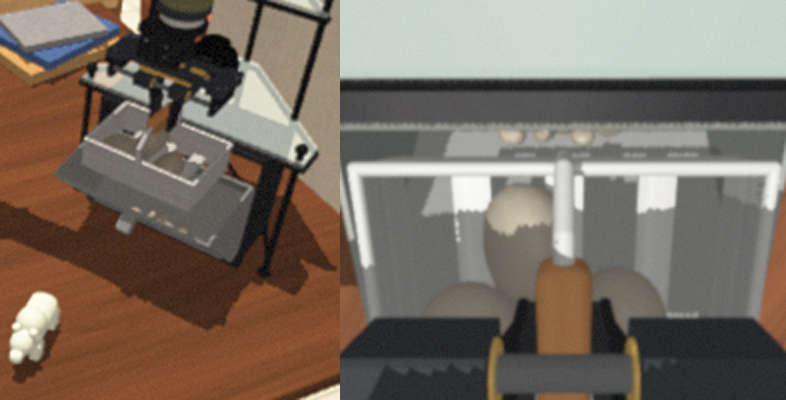

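Four smalls have left the outer slats and lie in the bin's back, at wrist crop (512,135), (542,133), (583,135) and (612,130). I'll shake more, to make sure of the hidden fifth.

Call:
arm_command --pt "0 28 0 0 0 0 1" --pt "0 -28 0 0 0 0 1" --pt "0 -28 0 0 0 0 1" --pt "0 28 0 0 0 0 1" --pt "0 28 0 0 0 0 1" --pt "0 -28 0 0 0 0 1" --pt "0 -28 0 0 0 0 1" --pt "0 28 0 0 0 0 1" --pt "0 28 0 0 0 0 1" --pt "0 -28 0 0 0 0 1" --pt "0 -28 0 0 0 0 1" --pt "0 28 0 0 0 0 1"

```text
clock: 21.62
tool_pos: [0.5992, 0.3261, 0.2786]
ee_rot: [-1.584, -2.701, 0.048]
force: [-6.6, 0.5, -7.5]
width: 0.0195
grip_force: 44.9
```

Call:
arm_command --pt "0 28 0 0 0 0 1" --pt "0 -28 0 0 0 0 1" --pt "0 -28 0 0 0 0 1" --pt "0 28 0 0 0 0 1" --pt "0 28 0 0 0 0 1" --pt "0 -28 0 0 0 0 1" --pt "0 -28 0 0 0 0 1" --pt "0 28 0 0 0 0 1" --pt "0 0 0 0 0 0 1" --pt "0 0 0 0 0 0 1" --pt "0 0 0 0 0 0 1" --pt "0 0 0 0 0 0 1"

```text
clock: 22.62
tool_pos: [0.614, 0.3332, 0.2872]
ee_rot: [1.593, 2.704, -0.003]
force: [-0.1, -0.1, -6.5]
width: 0.0198
grip_force: 45.0
```

```bash
python3 - <<'E'
from h import *
p,r=pose();s=ctrl.state();q=down(YE);d=p-E0;print(d@ex,d@ey,p[2],(r.inv()*q).as_rotvec().round(3),s['width'],s['force'].round(1),s['clock'])
# back out along the reverse path and home to mat
V=et(-.28,.001,.285)
a,b=rows(p,r,mj(p,r,V,q,20),1)
im=snap('side','side7.png');snap('scene','scene7.png');snap('wrist','wrist7.png')
print(proj(im,[p]))
E
```

```text
-0.07077478343157083 -0.00016286886286227126 0.28723093716675946 [-0.     0.003 -0.   ] 0.019837699092165487 [-0.1 -0.1 -6.5] 22.6167
[[0,0,0,0.0,0.0,0.0,1],[-2,0,0,0.0,0.0,0.0,1],[-4,0,0,0.0,0.0,0.0,1],[-6,0,0,0.0,0.0,0.0,1],[-10,0,0,0.0,0.0,0.0,1],[-12,0,0,0.0,0.0,0.0,1],[-15,0,1,0.0,0.0,0.0,1],[-17,0,0,0.0,0.0,0.0,1],[-19,0,0,0.0,0.0,0.0,1],[-20,-1,0,0.0,0.0,0.0,1],[-19,0,1,0.0,0.0,0.0,1],[-19,0,0,0.0,0.0,0.0,1]]
[[-17,0,0,0.0,0.0,0.0,1],[-15,0,0,0.0,0.0,0.0,1],[-13,0,1,0.0,0.0,0.0,1],[-9,0,0,0.0,0.0,0.0,1],[-7,0,0,0.0,0.0,0.0,1],[-3,0,0,0.0,0.0,0.0,1],[-2,0,0,0.0,0.0,0.0,1],[0,0,0,0.0,0.0,0.0,1]]
max [20.  1.  1.  0.  0.  0.  1.] end [0.7144 0.1499 0.285 ]
[[207.63341415 122.51190618]]
```

```bash
python3 - <<'E'
from h import *
a=cv2.imread('pics/scene7.png')[132:232,300:405];w=cv2.imread('pics/wrist7.png')[90:290,120:390];d=cv2.imread('pics/side7.png')[90:200,150:290]
z=lambda q,s:cv2.resize(q,s,interpolation=cv2.INTER_CUBIC)
c=np.zeros((600,800,3),np.uint8);c[:380,:399]=z(a,(399,380));c[:297,399:800]=z(w,(401,297));c[300:600,400:782]=z(d,(382,300))
b=cv2.imread('pics/wrist7.png')[100:135,190:330];c[385:500,:399]=z(b,(399,115))
cv2.imwrite('pics/c7.png',c)
E
```

```text
(no output)
```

View pics/c7.png

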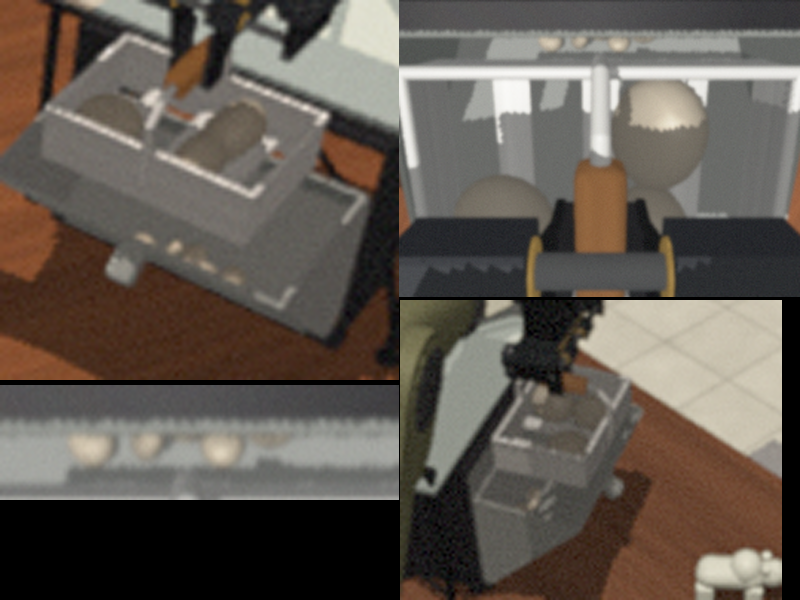

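The basket shows the three large stones (scene crop (110,115), (240,120), (200,152)). The bin's bottom shows a row of small ones: scene crop (143,240), (173,247), (205,255), (235,275), and wrist strip (92), (147), (185 faint), (222), (270). I'll count them numerically along the bin's width.

```bash
python3 - <<'E'
from h import *
def ey_(im,u,z):
    p=atz(im,u,z)-E0;return round(float(p@ex),3),round(float(p@ey),3)
s=dict(np.load('pics/scene7.png.npz'));w=dict(np.load('pics/wrist7.png.npz'));d=dict(np.load('pics/side7.png.npz'))
for u in((143,240),(173,247),(205,255),(235,275)): print('sc',ey_(s,(300+u[0]/3.8,132+u[1]/3.8),.04))
for u in((92,447),(147,443),(185,435),(222,447),(270,437)): print('wr',ey_(w,(190+u[0]*.351,100+(u[1]-385)*.304),.04))
W=cv2.imread('pics/wrist7.png').astype(int);print('strip R-B rows113-121'); 
for v in range(112,122): print(v,(W[v,205:300:2,2]-W[v,205:300:2,0]).tolist())
S=cv2.imread('pics/scene7.png').astype(int);print('scene R-B')
for v in range(192,208): print(v,(S[v,332:368,2]-S[v,332:368,0]).tolist())
D=cv2.imread('pics/side7.png').astype(int);print('side white',D[133:138,196:202].mean(axis=(0,1)),'beige',D[125:129,204:208].mean((0,1)))
E
```

```text
sc (-0.005, 0.047)
sc (0.004, 0.02)
sc (0.012, -0.009)
sc (0.004, -0.044)
wr (-0.004, 0.046)
wr (-0.002, 0.018)
wr (0.001, -0.001)
wr (-0.004, -0.019)
wr (0.0, -0.043)
strip R-B rows113-121
112 [2, 1, 4, 3, 4, 2, 4, 3, 4, 3, 4, 5, 3, 4, 5, 3, 3, 2, 4, 5, 2, 3, 4, 3, 2, 2, 3, 4, 4, 3, 3, 3, 5, 3, 3, 3, 2, 2, 5, 3, 4, 3, 3, 4, 1, 3, 4, 3]
113 [3, 3, 4, 5, 3, 4, 3, 7, 5, 5, 4, 3, 4, 4, 5, 4, 3, 5, 6, 5, 7, 3, 4, 5, 4, 5, 5, 3, 4, 6, 6, 6, 6, 6, 5, 3, 5, 4, 5, 5, 3, 5, 3, 4, 3, 5, 2, 3]
114 [4, 5, 2, 5, 5, 12, 13, 11, 11, 10, 11, 7, 5, 4, 2, 5, 8, 11, 14, 15, 9, 8, 6, 8, 10, 8, 7, 7, 9, 11, 14, 13, 12, 9, 8, 4, 7, 9, 10, 7, 9, 10, 10, 8, 3, 4, 4, 4]
115 [4, 5, 2, 6, 9, 21, 22, 21, 21, 19, 19, 16, 9, 3, 4, 6, 16, 20, 25, 24, 18, 10, 5, 10, 14, 14, 12, 10, 14, 19, 21, 21, 19, 20, 16, 6, 9, 16, 16, 16, 16, 16, 15, 9, 2, 2, 6, 2]
116 [2, 4, 4, 3, 13, 28, 31, 30, 29, 28, 27, 25, 16, 4, 2, 9, 21, 28, 30, 30, 25, 12, 4, 11, 16, 15, 12, 13, 20, 25, 28, 30, 28, 24, 22, 10, 9, 19, 21, 21, 20, 21, 20, 11, 4, 4, 3, 5]
117 [3, 1, 4, 3, 12, 31, 34, 33, 33, 32, 30, 26, 18, 3, 3, 9, 22, 30, 32, 33, 27, 
[... 2263 characters left out ...]
, 5, 8, 5, 9, 7, 14, 22, 24, 16, 15, 20, 19, 25, 24, 20, 13, 6, 11, 8]
204 [9, 13, 7, 7, 26, 40, 44, 43, 42, 44, 44, 42, 38, 32, 14, 8, 8, 6, 3, 3, 7, 6, 7, 8, 9, 11, 15, 25, 28, 27, 25, 22, 17, 8, 6, 7]
205 [10, 11, 3, 13, 33, 40, 50, 41, 42, 42, 38, 41, 45, 41, 37, 26, 16, 12, 5, 3, 5, 6, 8, 7, 5, 6, 13, 21, 29, 34, 33, 27, 19, 9, 11, 10]
206 [8, 10, 12, 21, 41, 43, 39, 49, 44, 48, 44, 41, 43, 37, 43, 45, 42, 35, 21, 12, 10, 7, 7, 7, 4, 9, 6, 7, 13, 21, 26, 24, 17, 8, 10, 7]
207 [32, 23, 26, 31, 45, 41, 45, 47, 47, 43, 39, 48, 42, 47, 49, 45, 45, 45, 45, 42, 28, 14, 7, 2, 9, 2, 8, 9, 9, 7, 8, 9, 9, 7, 5, 6]
side white [135.76666667 142.93333333 147.83333333] beige [78.125  88.8125 96.25  ]
```

There are five distinct blobs across the bin's bottom (y = 46, 18, −1, −19, −43 mm), so all five smalls are in the bin. Backing out and returning the basket to the mat.

Call:
arm_command --pt "0 0 0 0 0 0 1" --pt "-2 0 0 0 0 0 1" --pt "-4 0 0 0 0 0 1" --pt "-6 0 0 0 0 0 1" --pt "-10 0 0 0 0 0 1" --pt "-12 0 0 0 0 0 1" --pt "-15 0 0 0 0 0 1" --pt "-17 0 0 0 0 0 1" --pt "-19 0 0 0 0 0 1" --pt "-20 0 0 0 0 0 1" --pt "-19 0 0 0 0 0 1" --pt "-19 0 0 0 0 0 1"

```text
clock: 23.77
tool_pos: [0.684, 0.2045, 0.2856]
ee_rot: [1.596, 2.703, -0.009]
force: [-0.6, 0.2, -6.1]
width: 0.0198
grip_force: 45.0
```

Call:
arm_command --pt "-17 0 0 0 0 0 1" --pt "-15 0 0 0 0 0 1" --pt "-13 0 0 0 0 0 1" --pt "-9 0 0 0 0 0 1" --pt "-7 0 0 0 0 0 1" --pt "-3 0 0 0 0 0 1" --pt "-2 0 0 0 0 0 1" --pt "0 0 0 0 0 0 1" --pt "0 0 0 0 0 0 1"

```text
clock: 24.52
tool_pos: [0.7143, 0.1515, 0.286]
ee_rot: [1.592, 2.708, -0.006]
force: [0.1, 0.5, -7.1]
width: 0.0199
grip_force: 45.0
```

```bash
python3 - <<'E'
from h import *
p,r=pose();print(p)
a,b=rows(p,r,mj(p,r,np.array([.649,-.19,.285]),down(.57),30),1)
E
```

```text
[0.71430981 0.1514611  0.28599062]
[[0,0,0,0.0,0.0,0.0,1],[-1,-1,0,0.0,0.0,0.0,1],[-1,-1,0,0.0,0.0,0.01,1],[-3,-2,0,0.0,0.0,0.02,1],[-5,-4,0,0.0,0.0,0.02,1],[-6,-4,0,0.0,0.0,0.04,1],[-8,-6,0,0.0,0.0,0.04,1],[-10,-7,0,0.0,0.0,0.05,1],[-13,-7,0,0.0,0.0,0.07,1],[-14,-7,1,0.0,0.0,0.07,1],[-17,-6,0,0.0,0.0,0.07,1],[-19,-6,0,0.0,0.0,0.09,1]]
[[-20,-5,0,0.0,0.0,0.09,1],[-21,-2,0,0.0,0.0,0.09,1],[-22,-1,0,0.0,0.0,0.09,1],[-21,1,0,0.0,0.0,0.1,1],[-21,3,1,0.0,0.0,0.09,1],[-20,5,0,0.0,0.0,0.09,1],[-18,6,0,0.0,0.0,0.08,1],[-17,8,0,0.0,0.0,0.08,1],[-14,7,0,0.0,0.0,0.07,1],[-12,8,0,0.0,0.0,0.06,1],[-10,7,0,0.0,0.0,0.06,1],[-8,7,0,0.0,0.0,0.04,1]]
[[-6,5,0,0.0,0.0,0.04,1],[-4,4,0,0.0,0.0,0.02,1],[-3,2,0,0.0,0.0,0.02,1],[-1,2,0,0.0,0.0,0.0,1],[-1,0,0,0.0,0.0,0.01,1],[0,0,0,0.0,0.0,0.0,1]]
max [22.   8.   1.   0.   0.   0.1  1. ] end [ 0.6485 -0.1899  0.2854]
```

Call:
arm_command --pt "0 0 0 0 0 0 1" --pt "-1 -1 0 0 0 0 1" --pt "-1 -1 0 0 0 0.01 1" --pt "-3 -2 0 0 0 0.02 1" --pt "-5 -4 0 0 0 0.02 1" --pt "-6 -4 0 0 0 0.04 1" --pt "-8 -6 0 0 0 0.04 1" --pt "-10 -7 0 0 0 0.05 1" --pt "-13 -7 0 0 0 0.07 1" --pt "-14 -7 0 0 0 0.07 1" --pt "-17 -6 0 0 0 0.07 1" --pt "-19 -6 0 0 0 0.09 1"

```text
clock: 25.52
tool_pos: [0.6937, 0.0405, 0.2866]
ee_rot: [2.196, 2.244, -0.006]
force: [-0.5, 0.4, -7.1]
width: 0.0197
grip_force: 45.0
```

Call:
arm_command --pt "-20 -5 0 0 0 0.09 1" --pt "-21 -2 0 0 0 0.09 1" --pt "-22 -1 0 0 0 0.09 1" --pt "-21 1 0 0 0 0.1 1" --pt "-21 3 0 0 0 0.09 1" --pt "-20 5 0 0 0 0.09 1" --pt "-18 6 0 0 0 0.08 1" --pt "-17 8 0 0 0 0.08 1" --pt "-14 7 0 0 0 0.07 1" --pt "-12 8 0 0 0 0.06 1" --pt "-10 7 0 0 0 0.06 1" --pt "-8 7 0 0 0 0.04 1"

```text
clock: 26.52
tool_pos: [0.652, -0.174, 0.2879]
ee_rot: [2.972, 1.003, -0.004]
force: [0.4, -1.1, -6.6]
width: 0.0197
grip_force: 45.0
```

Call:
arm_command --pt "-6 5 0 0 0 0.04 1" --pt "-4 4 0 0 0 0.02 1" --pt "-3 2 0 0 0 0.02 1" --pt "-1 2 0 0 0 0 1" --pt "-1 0 0 0 0 0.01 1" --pt "0 0 0 0 0 0 1" --pt "0 0 0 0 0 0 1"

```text
clock: 27.1
tool_pos: [0.6486, -0.1902, 0.2876]
ee_rot: [3.012, 0.88, -0.004]
force: [-0.6, 0.8, -7.4]
width: 0.0197
grip_force: 45.0
```

```bash
python3 - <<'E'
from h import *
p,r=pose();q=down(.57);print(p,(r.inv()*q).as_rotvec().round(3))
a,b=rows(p,r,mj(p,r,np.array([.649,-.19,.0835]),q,20),1)
im=snap('wrist','wrist8.png')
E
```

```text
[ 0.64861185 -0.19018697  0.28760488] [ 0.003  0.003 -0.002]
[[0,0,0,0.0,0.0,0.0,1],[0,0,2,0.0,0.0,0.0,1],[0,0,3,0.0,0.0,0.0,1],[0,0,7,0.0,0.0,0.0,1],[0,0,9,0.0,0.0,0.0,1],[0,0,12,0.0,0.0,0.0,1],[0,0,15,0.0,0.0,0.0,1],[0,0,17,0.0,0.0,0.0,1],[0,0,18,0.0,0.0,0.0,1],[1,0,19,0.0,0.0,0.0,1],[0,0,19,0.0,0.0,0.0,1],[0,0,18,0.0,0.0,0.0,1]]
[[0,0,17,0.0,0.0,0.0,1],[0,0,15,0.0,0.0,0.0,1],[0,0,12,0.0,0.0,0.0,1],[0,-1,9,0.0,0.0,0.0,1],[0,0,7,0.0,0.0,0.0,1],[0,0,3,0.0,0.0,0.0,1],[0,0,2,0.0,0.0,0.0,1],[0,0,0,0.0,0.0,0.0,1]]
max [ 1.  1. 19.  0.  0.  0.  1.] end [ 0.6487 -0.1897  0.0836]
```

Call:
arm_command --pt "0 0 0 0 0 0 1" --pt "0 0 2 0 0 0 1" --pt "0 0 3 0 0 0 1" --pt "0 0 7 0 0 0 1" --pt "0 0 9 0 0 0 1" --pt "0 0 12 0 0 0 1" --pt "0 0 15 0 0 0 1" --pt "0 0 17 0 0 0 1" --pt "0 0 18 0 0 0 1" --pt "1 0 19 0 0 0 1" --pt "0 0 19 0 0 0 1" --pt "0 0 18 0 0 0 1"

```text
clock: 28.15
tool_pos: [0.6482, -0.1908, 0.1459]
ee_rot: [3.013, 0.878, -0.007]
force: [-0.5, -0.3, -7.1]
width: 0.0194
grip_force: 45.0
```

Call:
arm_command --pt "0 0 17 0 0 0 1" --pt "0 0 15 0 0 0 1" --pt "0 0 12 0 0 0 1" --pt "0 -1 9 0 0 0 1" --pt "0 0 7 0 0 0 1" --pt "0 0 3 0 0 0 1" --pt "0 0 2 0 0 0 1" --pt "0 0 0 0 0 0 1" --pt "0 0 0 0 0 0 1" --pt "0 0 0 0 0 0 1"

```text
clock: 28.98
tool_pos: [0.6494, -0.1891, 0.0876]
ee_rot: [3.012, 0.88, -0.0]
force: [-4.5, 3.6, 8.3]
width: 0.0198
grip_force: 45.0
```

Call:
arm_command --pt "0 0 1 0 0 0 1" --pt "0 0 1 0 0 0 1" --pt "0 0 0 0 0 0 1" --pt "0 0 0 0 0 0 1"

```text
clock: 29.32
tool_pos: [0.6495, -0.1891, 0.0876]
ee_rot: [3.012, 0.88, 0.001]
force: [-9.0, 5.7, 17.4]
width: 0.0201
grip_force: 45.0
```

Call:
arm_command --pt "0 0 -2 0 0 0 1" --pt "0 0 -2 0 0 0 1" --pt "0 0 0 0 0 0 1" --pt "0 0 0 0 0 0 1" --grip_force 6

```text
clock: 29.65
tool_pos: [0.6497, -0.1903, 0.0875]
ee_rot: [3.011, 0.878, 0.0]
force: [-2.1, 2.5, 5.9]
width: 0.02
grip_force: 6.0
```

```bash
python3 - <<'E'
from h import *
p,r=pose();s=ctrl.state();print(p.round(4),s['force'].round(1),s['wrist_torque'].round(2),s['width'])
# rim bright-edge rows/cols in the tool-fixed wrist view: compare before (4), after shake (8), now
now=snap('wrist','wrist9.png')
ims={k:cv2.imread(f'pics/wrist{k}.png') for k in(3,4,8,9)}
for k,c in ims.items():
    e=cv2.Canny(c,40,120)[95:215,120:390]
    L=cv2.HoughLinesP(e,1,np.pi/360,40,minLineLength=45,maxLineGap=6)
    print(k,sorted([(l[0]+[120,95,120,95]).tolist() for l in L],key=lambda l:-abs(l[2]-l[0]))[:8] if L is not None else None)
E
```

```text
[ 0.6497 -0.1903  0.0875] [-2.1  2.5  5.9] [ 0.69  0.57 -0.02] 0.019965465122174106
3 [[299, 133, 381, 133], [262, 132, 324, 132], [141, 130, 196, 131], [313, 145, 361, 146], [134, 143, 179, 143], [354, 210, 363, 134], [151, 144, 156, 196], [182, 146, 186, 212]]
4 [[176, 131, 252, 131], [297, 132, 367, 132], [356, 193, 362, 137], [153, 160, 158, 214], [263, 202, 263, 145]]
8 [[270, 143, 384, 143], [145, 129, 250, 129], [297, 129, 364, 129], [351, 206, 359, 135], [153, 145, 160, 210], [209, 144, 210, 189]]
9 [[260, 133, 366, 133], [268, 145, 349, 145], [350, 214, 358, 140], [152, 147, 159, 209], [382, 214, 389, 164], [120, 162, 127, 214], [183, 147, 187, 209], [208, 146, 210, 192]]
```

Comparing the rim lines shows the basket slid about 7 mm down in the grip but stayed level, so it is flat on the mat. Releasing and rising.

Call:
arm_command --pt "0 0 0 0 0 0 0.45" --pt "0 0 0 0 0 0 0.2" --pt "0 0 0 0 0 0 -0.2" --pt "0 0 0 0 0 0 -0.5" --pt "0 0 0 0 0 0 -0.5" --pt "0 0 0 0 0 0 -0.5" --pt "0 0 -3 0 0 0 -0.5" --pt "0 0 -8 0 0 0 -0.5" --pt "0 0 -15 0 0 0 -0.5" --pt "0 0 -25 0 0 0 -0.5" --pt "0 0 -30 0 0 0 -0.5" --pt "0 0 -30 0 0 0 -0.5"

```text
clock: 30.7
tool_pos: [0.6483, -0.19, 0.1981]
ee_rot: [3.012, 0.878, -0.005]
force: [1.6, 0.5, 1.0]
width: 0.0651
grip_force: 0.0
```

Call:
arm_command --pt "0 0 -30 0 0 0 -0.5" --pt "0 0 -20 0 0 0 -0.5" --pt "0 0 -10 0 0 0 -0.5" --pt "0 0 0 0 0 0 -0.5"

```text
clock: 31.03
tool_pos: [0.6501, -0.1901, 0.2603]
ee_rot: [3.009, 0.877, 0.004]
force: [0.2, 0.2, -0.2]
width: 0.0656
grip_force: 0.0
```

```bash
python3 - <<'E'
from h import *
from scipy.optimize import least_squares as LS
p,r=pose();s=ctrl.state();print(p.round(4),s['force'].round(1),s['width'],s['clock'])
im=snap('wrist','wrist10.png');c=im['color'];snap('scene','scene10.png');h=cv2.cvtColor(c,cv2.COLOR_BGR2HSV)
def box(m,lab):
    n,l,st,ce=cv2.connectedComponentsWithStats(m.astype(np.uint8));i=1+np.argmax(st[1:,4]);print(lab,st[i],ce[i].round(1));return l==i
# wooden grip: saturated orange near the axis
m=(h[...,0]>6)&(h[...,0]<18)&(h[...,1]>150)&(h[...,2]>110);m[:110]=0;m[235:]=0;m[:,:225]=0;m[:,280:]=0
g=box(m,'grip');v,u=np.nonzero(g);print('grip c',atz(im,((u.min()+u.max())/2,(v.min()+v.max())/2),.11).round(4))
e=cv2.Canny(c,40,120)
L=cv2.HoughLinesP(e[90:235],1,np.pi/360,40,minLineLength=45,maxLineGap=6);print([(l[0]+[0,90,0,90]).tolist() for l in L])
print('pred rim',proj(im,[np.array([.649,-.19,.054])+[np.cos(.57)*a-np.sin(.57)*b,np.sin(.57)*a+np.cos(.57)*b,0] for a,b in((.065,.094),(.065,-.094),(-.065,-.094),(-.065,.094))]).round(0).tolist())
# mat columns: cork has lower saturation / brighter than table at widest row
for v in (130,150,170): print(v,h[v,150:182:2,1].tolist(),h[v,320:352:2,1].tolist())
E
```

```text
[ 0.6501 -0.1901  0.2603] [ 0.2  0.2 -0.2] 0.06556051571721533 31.0333
grip [261 173   1   2   2] [261.  173.5]
grip c [ 0.6643 -0.1913  0.11  ]
[[112, 181, 196, 97], [186, 217, 321, 217], [113, 181, 177, 118], [180, 128, 187, 228], [271, 221, 320, 221], [181, 124, 240, 124], [324, 186, 327, 125], [193, 129, 196, 177], [185, 130, 191, 222], [311, 203, 314, 146], [246, 152, 308, 205], [180, 125, 225, 125], [247, 198, 250, 136], [208, 174, 260, 168]]
pred rim [[180.0, 124.0], [325.0, 124.0], [319.0, 218.0], [187.0, 219.0]]
130 [143, 144, 150, 148, 143, 145, 139, 136, 129, 127, 135, 137, 139, 132, 119, 39] [6, 6, 5, 11, 95, 146, 143, 144, 146, 144, 145, 148, 147, 149, 143, 146]
150 [139, 147, 143, 129, 132, 139, 132, 129, 130, 132, 136, 134, 131, 126, 122, 112] [4, 8, 14, 90, 97, 126, 143, 143, 141, 142, 144, 144, 144, 146, 143, 144]
170 [135, 132, 135, 126, 128, 132, 132, 133, 133, 140, 133, 125, 133, 124, 121, 124] [9, 4, 22, 107, 112, 136, 143, 153, 146, 140, 145, 142, 144, 142, 140, 145]
```

The rim matches the prediction within 1 px, so the basket is upright at the mat's centre. Now back to the pull.

```bash
python3 - <<'E'
from h import *
p,r=pose();q=down(YE,.85);T=tcp(et(-.144,.001,.126),q);z=q.as_matrix()[:,2]
L=line(p,r,T-.09*z,q,24);a=L[-1];L+=line(*a,T,q,8)
rows(p,r,L,-1);print(T)
E
```

```text
[[1,-2,0,0.0,0.0,-0.01,-1],[4,-5,2,0.01,0.01,-0.02,-1],[6,-7,2,0.02,0.02,-0.03,-1],[8,-10,3,0.02,0.02,-0.04,-1],[10,-11,4,0.02,0.03,-0.06,-1],[13,-13,5,0.03,0.03,-0.06,-1],[14,-13,7,0.03,0.03,-0.07,-1],[17,-13,9,0.04,0.04,-0.08,-1],[18,-11,10,0.03,0.04,-0.08,-1],[20,-11,12,0.04,0.04,-0.08,-1],[20,-8,13,0.04,0.04,-0.09,-1],[21,-6,15,0.04,0.04,-0.09,-1]]
[[21,-4,16,0.04,0.04,-0.08,-1],[20,-1,16,0.04,0.05,-0.09,-1],[19,1,17,0.04,0.04,-0.08,-1],[17,3,17,0.03,0.04,-0.09,-1],[15,4,16,0.04,0.03,-0.07,-1],[13,6,15,0.03,0.04,-0.07,-1],[10,6,14,0.03,0.03,-0.06,-1],[9,7,12,0.02,0.02,-0.06,-1],[6,6,10,0.02,0.02,-0.04,-1],[4,4,7,0.02,0.02,-0.03,-1],[3,3,5,0.01,0.01,-0.02,-1],[1,2,1,0.0,0.0,-0.01,-1]]
[[0,0,4,0.0,0.0,0.0,-1],[0,0,10,0.0,0.0,0.0,-1],[0,0,15,0.0,0.0,0.0,-1],[0,0,16,0.0,0.0,0.0,-1],[0,0,17,0.0,0.0,0.0,-1],[0,0,14,0.0,0.0,0.0,-1],[0,0,10,0.0,0.0,0.0,-1],[0,0,4,0.0,0.0,0.0,-1]]
max [21.   13.   17.    0.04  0.05  0.09  1.  ] end [0.6419 0.281  0.1134]
[0.64152426 0.28105817 0.11346032]
```

Call:
arm_command --pt "1 -2 0 0 0 -0.01 -1" --pt "4 -5 2 0.01 0.01 -0.02 -1" --pt "6 -7 2 0.02 0.02 -0.03 -1" --pt "8 -10 3 0.02 0.02 -0.04 -1" --pt "10 -11 4 0.02 0.03 -0.06 -1" --pt "13 -13 5 0.03 0.03 -0.06 -1" --pt "14 -13 7 0.03 0.03 -0.07 -1" --pt "17 -13 9 0.04 0.04 -0.08 -1" --pt "18 -11 10 0.03 0.04 -0.08 -1" --pt "20 -11 12 0.04 0.04 -0.08 -1" --pt "20 -8 13 0.04 0.04 -0.09 -1" --pt "21 -6 15 0.04 0.04 -0.09 -1"

```text
clock: 32.13
tool_pos: [0.6612, 0.0168, 0.2136]
ee_rot: [-2.179, -1.647, -0.319]
force: [1.1, 0.6, -0.4]
width: 0.087
grip_force: 0.0
```

Call:
arm_command --pt "21 -4 16 0.04 0.04 -0.08 -1" --pt "20 -1 16 0.04 0.05 -0.09 -1" --pt "19 1 17 0.04 0.04 -0.08 -1" --pt "17 3 17 0.03 0.04 -0.09 -1" --pt "15 4 16 0.04 0.03 -0.07 -1" --pt "13 6 15 0.03 0.04 -0.07 -1" --pt "10 6 14 0.03 0.03 -0.06 -1" --pt "9 7 12 0.02 0.02 -0.06 -1" --pt "6 6 10 0.02 0.02 -0.04 -1" --pt "4 4 7 0.02 0.02 -0.03 -1" --pt "3 3 5 0.01 0.01 -0.02 -1" --pt "1 2 1 0 0 -0.01 -1"

```text
clock: 33.13
tool_pos: [0.674, 0.2235, 0.1715]
ee_rot: [-1.193, -2.028, -0.536]
force: [-0.6, -0.1, 0.0]
width: 0.0871
grip_force: 0.0
```

Call:
arm_command --pt "0 0 0 0 0 0 -1" --pt "0 0 0 0 0 0 -1"

```text
clock: 33.3
tool_pos: [0.6751, 0.2216, 0.1738]
ee_rot: [-1.198, -2.031, -0.537]
force: [0.6, -0.3, 1.2]
width: 0.0875
grip_force: 0.0
```

```bash
python3 - <<'E'
from h import *
p,r=pose();q=down(YE,.85);T=tcp(et(-.144,.001,.126),q)
print(r.inv().apply(T-p).round(4),(r.inv()*q).as_rotvec().round(3))
im=snap('wrist','wrist11.png');c=im['color']
# pull tab in bin frame, open by .8
th=.8
def bp(x,y,z): return et(x*np.cos(th)-z*np.sin(th),y,.022+z*np.cos(th)+x*np.sin(th))
print(bp(-.024,0,.176),'pull c & corners',proj(im,[bp(-.024,0,.176)]+[bp(a,b,.186) for a,b in((-.036,.012),(-.036,-.012),(0,-.012),(0,.012))]).round(0).tolist())
g=cv2.cvtColor(c,cv2.COLOR_BGR2GRAY)
for v in range(60,230,6): print(v,g[v,200:310:4].tolist())
E
```

```text
[ 0.0002 -0.0005  0.0911] [-0.     0.004 -0.002]
[0.64882324 0.26995473 0.12740383] pull c & corners [[254.0, 201.0], [241.0, 217.0], [268.0, 217.0], [269.0, 176.0], [240.0, 176.0]]
60 [90, 88, 85, 89, 87, 88, 90, 89, 85, 87, 85, 90, 88, 86, 87, 89, 88, 86, 90, 84, 88, 86, 88, 87, 87, 90, 88, 87]
66 [92, 85, 87, 86, 87, 91, 88, 87, 91, 92, 91, 88, 93, 91, 89, 91, 88, 90, 88, 92, 91, 86, 90, 92, 88, 89, 91, 88]
72 [123, 121, 123, 125, 127, 126, 127, 127, 123, 125, 128, 127, 125, 127, 128, 128, 128, 123, 127, 125, 124, 125, 126, 125, 125, 121, 124, 123]
78 [123, 124, 120, 124, 125, 126, 126, 125, 127, 124, 124, 125, 123, 124, 125, 125, 127, 128, 126, 124, 122, 125, 127, 126, 124, 124, 124, 122]
84 [122, 126, 124, 126, 125, 125, 122, 126, 125, 123, 125, 128, 124, 124, 127, 125, 129, 127, 125, 127, 129, 125, 126, 122, 126, 123, 125, 126]
90 [120, 121, 121, 124, 122, 125, 124, 123, 125, 124, 128, 126, 124, 127, 126, 126, 122, 126, 125, 122, 126, 125, 124, 124, 125, 126, 125, 125]
96 [121, 120, 124, 125, 124, 122, 123, 124, 122, 122, 126, 124, 129, 127, 128, 125, 126, 126, 124, 124, 121, 1
[... 2311 characters left out ...]
67, 63, 68, 67, 66, 63, 114, 171, 172, 174, 174, 170, 153, 79, 62, 65, 59, 63, 67, 67, 70, 63, 59, 57]
204 [63, 64, 65, 62, 63, 68, 67, 62, 64, 66, 111, 170, 174, 170, 170, 167, 152, 79, 65, 65, 65, 63, 67, 68, 63, 60, 57, 59]
210 [63, 65, 64, 69, 66, 63, 65, 65, 61, 67, 95, 165, 167, 163, 163, 160, 148, 75, 64, 59, 66, 67, 67, 62, 64, 62, 61, 62]
216 [65, 67, 68, 65, 64, 66, 59, 61, 62, 64, 66, 62, 65, 64, 63, 68, 66, 59, 63, 63, 69, 67, 66, 61, 60, 58, 55, 65]
222 [67, 67, 67, 67, 67, 66, 65, 66, 68, 64, 67, 67, 64, 64, 64, 66, 65, 62, 64, 67, 67, 66, 63, 63, 59, 62, 61, 62]
228 [67, 67, 63, 68, 63, 59, 64, 65, 65, 62, 65, 61, 64, 63, 67, 62, 62, 65, 62, 70, 68, 65, 64, 59, 60, 56, 61, 66]
```

The pull sits within 3 px of the prediction, and five bright pebbles show in row 144. Advancing, then gripping.

Call:
arm_command --pt "0 0 4 0 0 0 -1" --pt "0 0 10 0 0 0 -1" --pt "0 0 15 0 0 0 -1" --pt "0 0 16 0 0 0 -1" --pt "0 0 17 0 0 0 -1" --pt "0 0 14 0 0 0 -1" --pt "0 0 10 0 0 0 -1" --pt "0 0 4 0 0 0 -1" --pt "0 0 0 0 0 0 0" --pt "0 0 0 0 0 0 0.2" --pt "0 0 0 0 0 0 1" --pt "0 0 0 0 0 0 1" --grip_force 20

```text
clock: 34.35
tool_pos: [0.6434, 0.28, 0.1146]
ee_rot: [-1.199, -2.031, -0.539]
force: [-0.3, 0.6, -0.0]
width: 0.0682
grip_force: 0.0
```

Call:
arm_command --pt "0 0 0 0 0 0 1" --pt "0 0 0 0 0 0 1" --pt "0 0 0 0 0 0 1" --pt "0 0 0 0 0 0 1" --pt "0 0 0 0 0 0 1" --pt "0 0 0 0 0 0 1" --pt "0 0 0 0 0 0 1" --pt "0 0 0 0 0 0 1" --pt "0 0 0 0 0 0 1" --pt "0 0 0 0 0 0 1"

```text
clock: 35.18
tool_pos: [0.6409, 0.2802, 0.1141]
ee_rot: [-1.195, -2.03, -0.534]
force: [-4.7, -2.7, 1.2]
width: 0.0235
grip_force: 20.0
```

```bash
python3 - <<'E'
from h import *
import math
p,r=pose();g=p-.019*r.as_matrix()[:,2];d=g-E0;print('grip',d@ex,d@ey,g[2],ctrl.state()['width'])
po=[]
# closing arc about the hinge for the actual gripped point
a0=np.array([d@ex,g[2]-.022]);
for i in range(1,21):
    t=i/20;t=t*t*(3-2*t);th=.8*t
    x=a0[0]*math.cos(th)+a0[1]*math.sin(th);z=-a0[0]*math.sin(th)+a0[1]*math.cos(th)
    Q=down(YE,.85-.55*t);po.append((tcp(et(x,.001,.022+z),Q),Q))
print(x,z+.022);rows(p,r,po,1)
E
```

```text
grip -0.14440298664698709 0.0018649082901507977 0.1266392417110698 0.023463683623158132
-0.025542932258181703 0.19849122377640074
[[1,1,0,0.0,0.0,0.0,1],[3,0,0,0.0,-0.01,0.0,1],[4,0,-1,0.0,-0.02,0.0,1],[6,0,0,0.0,-0.02,0.0,1],[7,0,0,0.0,-0.03,0.0,1],[8,0,-1,0.0,-0.04,0.0,1],[8,0,0,0.0,-0.03,0.0,1],[10,0,0,0.0,-0.04,0.0,1],[9,0,1,0.0,-0.04,0.0,1],[10,0,0,0.0,-0.04,0.0,1],[10,0,1,0.0,-0.04,0.0,1],[10,0,0,0.0,-0.04,0.0,1]]
[[9,0,1,0.0,-0.04,0.0,1],[8,0,2,0.0,-0.04,0.0,1],[8,0,1,0.0,-0.03,0.0,1],[7,0,1,0.0,-0.03,0.0,1],[6,0,0,0.0,-0.02,0.0,1],[4,0,1,0.0,-0.02,0.0,1],[3,0,1,0.0,-0.01,0.0,1],[1,0,0,0.0,-0.01,0.0,1]]
max [10.    1.    2.    0.    0.04  0.    1.  ] end [0.5882 0.3774 0.1802]
```

Call:
arm_command --pt "1 0 0 0 0 0 1" --pt "3 0 0 0 -0.01 0 1" --pt "4 0 -1 0 -0.02 0 1" --pt "6 0 0 0 -0.02 0 1" --pt "7 0 0 0 -0.03 0 1" --pt "8 0 -1 0 -0.04 0 1" --pt "8 0 0 0 -0.03 0 1" --pt "10 0 0 0 -0.04 0 1" --pt "9 0 1 0 -0.04 0 1" --pt "10 0 0 0 -0.04 0 1" --pt "10 0 1 0 -0.04 0 1" --pt "10 0 0 0 -0.04 0 1"

```text
clock: 36.18
tool_pos: [0.6096, 0.3366, 0.1684]
ee_rot: [-1.37, -2.323, -0.338]
force: [-3.7, -4.8, -4.8]
width: 0.0236
grip_force: 20.0
```

Call:
arm_command --pt "9 0 1 0 -0.04 0 1" --pt "8 0 2 0 -0.04 0 1" --pt "8 0 1 0 -0.03 0 1" --pt "7 0 1 0 -0.03 0 1" --pt "6 0 0 0 -0.02 0 1" --pt "4 0 1 0 -0.02 0 1" --pt "3 0 1 0 -0.01 0 1" --pt "1 0 0 0 -0.01 0 1" --pt "0 0 0 0 0 0 1" --pt "0 0 0 0 0 0 1"

```text
clock: 37.02
tool_pos: [0.5871, 0.3773, 0.1821]
ee_rot: [-1.459, -2.48, -0.213]
force: [-5.4, -7.3, 4.6]
width: 0.0239
grip_force: 20.0
```

Call:
arm_command --pt "2 0 0 0 0 0 1" --pt "2 0 1 0 0 0 1" --pt "2 0 0 0 0 0 1" --pt "0 0 0 0 0 0 1" --pt "0 0 0 0 0 0 1"

```text
clock: 37.43
tool_pos: [0.5871, 0.3773, 0.1821]
ee_rot: [-1.467, -2.483, -0.208]
force: [-2.3, -15.2, 5.9]
width: 0.0238
grip_force: 20.0
```

```bash
python3 - <<'E'
from h import *
p,r=pose();g=p-.019*r.as_matrix()[:,2];d=g-E0;s=ctrl.state();print('grip',d@ex,d@ey,g[2],s['width'],s['force'].round(1),s['force']@ex)
E
```

```text
grip -0.02457476271499441 0.001903123187678598 0.20030171788793383 0.02380644303867169 [ -2.3 -15.2   5.9] -12.171301505714043
```

The extra push added 8 N with no motion, so the bin is on its shut stop. Easing off, releasing and backing away.

Call:
arm_command --pt "-3 0 -1 0 0 0 1" --pt "-2 0 0 0 0 0 1" --pt "0 0 0 0 0 0 0.2" --pt "0 0 0 0 0 0 -1" --pt "0 0 0 0 0 0 -1" --pt "0 0 0 0 0 0 -1" --pt "0 0 0 0 0 0 -1" --pt "0 0 0 0 0 0 -1" --pt "0 0 0 0 0 0 -1" --pt "0 0 0 0 0 0 -1"

```text
clock: 38.27
tool_pos: [0.5883, 0.3787, 0.1805]
ee_rot: [-1.461, -2.479, -0.216]
force: [-0.3, -0.5, 0.9]
width: 0.0691
grip_force: 0.0
```

Call:
arm_command --pt "-4 0 -1 0 0 0 -1" --pt "-10 0 -3 0 0 0 -1" --pt "-16 0 -5 0 0 0 -1" --pt "-19 0 -6 0 0 0 -1" --pt "-19 0 -6 0 0 0 -1" --pt "-16 0 -5 0 0 0 -1" --pt "-10 0 -3 0 0 0 -1" --pt "-4 0 -1 0 0 0 -1" --pt "0 0 0 0 0 0 -1" --pt "0 0 0 0 0 0 -1"

```text
clock: 39.1
tool_pos: [0.6375, 0.2897, 0.1806]
ee_rot: [-1.459, -2.479, -0.217]
force: [0.2, 0.5, 0.2]
width: 0.0866
grip_force: 0.0
```

```bash
python3 - <<'E'
from h import *
p,r=pose();s=ctrl.state();print(p.round(4),s['force'].round(1),s['width'],s['clock'])
im=snap('wrist','wrist12.png');c=im['color'];g=cv2.cvtColor(c,cv2.COLOR_BGR2GRAY)
print('pred shut: panel edge, pull corners',proj(im,[et(0,.1,.222),et(0,-.1,.222),et(.004,-.1,.222)]+[et(a,b,.208) for a,b in((-.036,.012),(-.036,-.012),(0,-.012),(0,.012))]).round(0).tolist())
L=cv2.HoughLinesP(cv2.Canny(c,40,120)[0:230],1,np.pi/360,50,minLineLength=60,maxLineGap=8);print([l[0].tolist() for l in L])
m=(g>150)&(np.ptp(c.astype(int),axis=2)<30);m[:,:200]=0;m[:,310:]=0;n,l,st,ce=cv2.connectedComponentsWithStats(m.astype(np.uint8));print(st[1:][st[1:,4]>200].tolist())
# bystanders: difference of scene pictures start/now
a=cv2.imread('pics/scene0.png');b=snap('scene','scene12.png')['color']
i0=dict(np.load('pics/scene0.png.npz'))
for n,P in dict(pot=(.495,.511,.285),canteen=(.431,-.391,.15),bear=(.731,.068,.04),dish=(.437,-.03,.02)).items():
    u,v=proj(i0,[P])[0].astype(int);t=a[v-16:v+16,u-16:u+16];R_=cv2.matchTemplate(b[v-24:v+24,u-24:u+24],t,cv2.TM_CCOEFF_NORMED);_,q,_,loc=cv2.minMaxLoc(R_);print(n,round(q,3),loc[0]-8,loc[1]-8)
E
```

```text
[0.6375 0.2897 0.1806] [0.2 0.5 0.2] 0.08663302136778105 39.1
pred shut: panel edge, pull corners [[51.0, 7.0], [456.0, 7.0], [456.0, -1.0], [232.0, 91.0], [276.0, 91.0], [276.0, 25.0], [232.0, 25.0]]
[[7, 15, 496, 15], [0, 4, 511, 4], [9, 9, 493, 9], [354, 128, 511, 20], [311, 10, 371, 10], [1, 25, 153, 127], [157, 117, 376, 117], [296, 128, 381, 128], [166, 111, 300, 111], [410, 94, 510, 26], [2, 30, 113, 103], [113, 10, 236, 10], [143, 113, 206, 112], [165, 118, 250, 118], [194, 128, 268, 127], [263, 226, 340, 226], [12, 37, 81, 83]]
[[200, 0, 110, 5, 456], [200, 9, 110, 7, 695], [232, 27, 41, 61, 2417], [200, 268, 110, 15, 1487]]
pot 0.997 0 0
canteen 0.986 0 0
bear 0.892 0 -1
dish 0.814 1 0
```

```bash
python3 - <<'E'
from h import *
for k in(1,12):
    im=dict(np.load(f'pics/wrist{k}.png.npz'));c=cv2.imread(f'pics/wrist{k}.png');g=cv2.cvtColor(c,cv2.COLOR_BGR2GRAY).astype(int)
    col=g[:135,300];t=proj(im,[et(0,0,.222),et(-.036,0,.208),et(0,0,.208)])[:,1].round(1)
    b=np.nonzero(col>150)[0];pc=np.nonzero(g[:135,250]>150)[0]
    print(k,'pred edge,tip,root',t,'bright rows col300',b.tolist(),'pull rows end',pc[-1],[int(x) for x in pc if x>t[0]+8][:1])
E
```

```text
1 pred edge,tip,root [ 43.9 123.9  57.9] bright rows col300 [34, 35, 36, 37, 38, 39, 40, 41, 47, 48, 49, 50, 51, 52] pull rows end 120 [61]
12 pred edge,tip,root [ 7.3 90.8 24.8] bright rows col300 [0, 1, 2, 3, 9, 10, 11, 12, 13, 14, 15] pull rows end 87 [28]
```

All residuals match the initial shut picture to within 0.5 px, so the bin is fully shut. The bystanders haven't moved and the robot is clear.

```bash
python3 -c "
from bench import order
print(order.sign_off())"
```

```text
the job is handed in; nothing more can be done
None
```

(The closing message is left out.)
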